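Make up the kit tray for the next machining job

ROBOT

A 6-joint arm with a two-finger parallel gripper is mounted at the origin on a cart in front of the work surface, level with it; the furniture and walls round the work are solid. World frame = base frame: x ahead of the robot, y to its left, z up, the work surface at z = 0. Lengths are in mm, angles in degrees, forces in N, time in s.
With the tool pointing down it reaches from about 300 to 850 mm from the base axis. Payload 4.2 kg.
Tool frame: the origin (TCP) lies on the centre line of the jaws, within the pads' length; the fingertips stand 14 mm ahead of it and the grasp point (between the pads) lies 5 mm behind it; z points along the fingers, y is the line along which they close (so a half turn about z gives the same grasp; the last joint's range is limited). The gripper opens to 91 mm and grips with 3 to 60 N. Pads are 32 mm wide; open, the fingers measure 118 mm over their backs; the gripper's body (76 mm by 178 mm) begins 60 mm behind the grasp point.
Start: joints at [67.265, 18.312, 89.639, -0, 72.044, -1.146], TCP at [211.573, 534.678, 207.676] pointing down, gripper open.
Joint ranges: [-177.97, 177.97], [-48.28, 115.42], [12.27, 149.76], [-77.06, 257.06], [2.81, 150.46], [-146.56, 146.56]. Speed limits (degrees/s): [147.25, 147.25, 180, 180, 180, 180].

INTERFACE

Orientations are given as [roll, pitch, yaw] about the fixed x, y, z axes, in that order (R = Rz(yaw) Ry(pitch) Rx(roll)).
In Python, from workcell import env gives the robot as it stands.
- The arm moves only by the tool arm_command, never from a script. Its argument "motion" is a list of rows, each an object with "offset": the shift along the tool's x, y, z in m, a list of three; "spin": the turn about the tool's z in rad. In form: [{"offset": [tx, ty, tz], "spin": spin}, ...]. A call has 1 to 5 rows; each row shifts and turns the commanded pose from where the row before left it, along the tool's axes as they then stand; what a row does not reach is not made up. A row lasts 1/8 s, in which the tool goes at most 62.5 mm and 10.7 degrees, less where a joint would pass 70% of its speed; a pose out of reach is approached as far as the arm can. A call with a gripper value outside its range is refused whole. "jaw" is the finger opening in m, from 0 to 0.0912, set as the call begins (left out, the last holds). The fingers move at their own pace and stop on an object; "newtons" is the grip in N (left out, the last holds). Time passes only in rows, so rows that do not move let the fingers close. It gives the time, the measured TCP pose, the force, the opening and the grip force at its end, in the units of the state.
- env.state(): the state, without advancing time (a new reading comes with each control period).
- env.grab_frame(name): name is "side" or "top" or "wrist"; returns (picture, depth): 400x640x3 uint8, blue, green, red; 400x640 float32, mm along the optical axis (not along the pixel's ray), 0 where there is no reading.
- env.camera_model(name): a dict with "fx", "fy", "cx", "cy" (pixels), "eye" and "rotation" of the camera in the world; the wrist camera has in their place "hand_eye" (4x4, takes a point from camera to tool coordinates, whose origin is the TCP and whose axes are the flange's). Camera axes: x right, y down, z forward; pixel columns grow to the right and rows downward; lengths in mm; the calibration is good to about 2 mm. The wrist camera is an equidistant fisheye: a pixel r from the principal point sees the ray r / f radians off the axis. A picture is of the moment at which its call begins: read the wrist's pose just before it. camera_model takes no time and is no camera call.
- env.job_done(): hands the job in; it is judged then, once.
Trained networks look in the newest picture that a camera, given by its name, has taken for a name from the list of things; names that differ only in an ending like _2 or _b are one class to them, and where a whole thing is asked for, a point or a joint stands for the part that bears it (a point fixed in the world has none). Each returns a list of dicts, best first, with "score" (0 to 1); they miss things now and then, are a little off and sometimes report something else, mostly with a low value. They report only what shows in the picture. A call takes as long as a camera call. They do not tell look-alikes from the thing itself.
- env.boxes_of(camera, target): "bbox" ([left, top, right, bottom] in pixels, round what is visible of it).
- env.pinpoint(camera, target): "location" ([column, row] in pixels: a listed point, or the origin of a listed thing).
The state is a dict: "time_s": time; "qpos": joint angles; "qvel": joint speeds; "effort": joint torques, N m; "ee_pos": TCP position; "ee_rot": TCP orientation; "force": force on the tool from outside, world axes, zero at the start; "torque": the same for the moment, N m; "gripper_width": finger opening in mm; "gripper_force": force on a finger pad.
Only numpy, scipy, OpenCV 4.12 (cv2) and the standard library are available. Lean on these libraries where they do the work, as an engineer would, in place of code of your own. Each camera call takes 0.05 s, during which the arm holds its last target. There are 200 camera calls.

TASK

Make up the kit in the tray of coloured bins: stand the bigger of the two collets in the blue bin, the V-block in the yellow bin, the red cap in the white bin and the jar with the black lid in the green bin, each the right way up and flat on the floor of its bin, set down and not dropped. Leave the slimmer collet and the black cap untouched where they stand.

Things in the scene. Friction and masses are not known exactly. Their poses are not given: they have to be found in the camera images.
- jar: small round jar, ochre body with a black screw lid, closed: 53 mm diameter, 66 mm tall (the tallest part), about 0.12 kg, standing upright on the near half of the bench. Origin: centre of its underside; z up
- vee_block: ground steel V-block: 42 mm along its x, 48 mm along its y, 36 mm tall, about 0.38 kg, V-groove upward and running along x through the middle (the groove is open at the x ends; the two y faces are plain and flat). Origin: centre of its underside; z up. It starts turned by at most 0.35 rad from the world axes
- red_cap: round red plastic protection cap, closed top up: 42 mm diameter, 22 mm tall, about 0.02 kg. Origin: centre of its underside; z up
- big_collet: the larger of two steel spring collets, standing on its wide end and tapering upward, slotted: 26 mm diameter at the foot, 34 mm tall, about 0.06 kg; the lowest 10 mm or so are the widest and nearly straight. Origin: centre of its underside; z up
- slim_collet: look-alike, to stay: the slimmer steel spring collet, 21 mm diameter, 34 mm tall, standing. Origin: centre of its underside; z up
- black_cap: look-alike, to stay: round black plastic cap, 42 mm diameter, 22 mm tall. Origin: centre of its underside; z up
- blue_bin: square open blue plastic bin, fixed: 80 mm outside, 75 mm inside, walls 12 mm high. Origin: centre of its underside, 3 mm above the bench; its floor is 2.5 mm, its rim 12 mm above the origin; x, y along its sides, z up. The four bins stand in a row along their y, 80 mm between centres, in one dark steel tray 88 x 328 x 11 mm; which colour stands where varies
- yellow_bin: square open yellow plastic bin, fixed: 80 mm outside, 75 mm inside, walls 12 mm high. Origin: centre of its underside, 3 mm above the bench; its floor is 2.5 mm, its rim 12 mm above the origin; x, y along its sides, z up. The four bins stand in a row along their y, 80 mm between centres, in one dark steel tray 88 x 328 x 11 mm; which colour stands where varies
- white_bin: square open white plastic bin, fixed: 80 mm outside, 75 mm inside, walls 12 mm high. Origin: centre of its underside, 3 mm above the bench; its floor is 2.5 mm, its rim 12 mm above the origin; x, y along its sides, z up. The four bins stand in a row along their y, 80 mm between centres, in one dark steel tray 88 x 328 x 11 mm; which colour stands where varies
- green_bin: square open green plastic bin, fixed: 80 mm outside, 75 mm inside, walls 12 mm high. Origin: centre of its underside, 3 mm above the bench; its floor is 2.5 mm, its rim 12 mm above the origin; x, y along its sides, z up. The four bins stand in a row along their y, 80 mm between centres, in one dark steel tray 88 x 328 x 11 mm; which colour stands where varies
There are look-alikes about, which are no part of the job. Leave any brown look-alike of the jar alone.

How it is judged:
By the outcome, as a careful person would: the job done as asked, in the order asked, and still so for the second after the job is handed in, with the robot touching nothing.
It also fails if it takes over 102 s, if anything falls off the work surface, if the arm or the gripper's body presses on something with over 40 N, if the wrist force passes 120 N, or if a joint passes its speed limit or range.

## Working session

There is one attempt and no reset: what is moved stays moved. The work goes in short steps, Python scripts to look and compute and a tool call to move; the robot and the scene stay as the last step left them, time stands still between calls to the robot, and variables do not carry over. Pictures are saved under pics/ and viewed, at most 14 in all, crops included, and the job is handed in when it is done.

Besides the shell and the picture viewer there is one more tool, called after ">>>" as name(argument=value, ...) on one line, values as JSON. arm_command: Moves the arm, as the interface text tells. Its arguments: {"type":"object","properties":{"motion":{"type":"array"},"jaw":{"type":"number"},"newtons":{"type":"number"}},"required":["motion"]}

```bash
mkdir -p pics; ls; python3 - <<'E'
from workcell import env
import cv2, numpy as np
for n in ("top","side"):
    p,d=env.grab_frame(n); cv2.imwrite(f"pics/{n}0.png",p); np.save(f"pics/{n}0.npy",d)
    print(n,env.camera_model(n))
print(env.camera_model("wrist")); print(env.state())
E
```

```text
pics
top {'fx': 454.8407135502723, 'fy': 454.8407135502723, 'cx': 319.66178550243166, 'cy': 207.7285600688238, 'eye': array([ 381.12672217,  152.97535769, 1303.78448466]), 'rotation': array([-171.69622683,    0.60494006,  -90.19917066])}
side {'fx': 397.88567986600225, 'fy': 397.88567986600225, 'cx': 332.00028116107325, 'cy': 192.7624386723155, 'eye': array([1092.52461496, -357.80663405,  643.79454396]), 'rotation': array([-128.72601221,   -0.35261432,   46.58383257])}
{'fx': 309.70691628693146, 'fy': 309.70691628693146, 'cx': 317.5063649065943, 'cy': 198.7688997494185, 'hand_eye': array([[ 1.68430491e-03, -9.54878001e-01, -2.96993545e-01,
         8.45528758e+01],
       [ 9.99997727e-01,  1.99667887e-03, -7.48446053e-04,
         9.07015532e-01],
       [ 1.30767541e-03, -2.96991609e-01,  9.54879194e-01,
        -1.77339567e+02],
       [ 0.00000000e+00,  0.00000000e+00,  0.00000000e+00,
         1.00000000e+00]])}
{'time_s': 0.1, 'qpos': array([ 6.72656937e+01,  1.83490201e+01,  8.96970315e+01, -3.06161586e-03,
        7.20437634e+01, -1.14793109e+00]), 'qvel': array([ 0.07134712,  0.06339193, -0.1908295 , -0.00199107,  0.02353764,
        0.11398643]), 'effort': array([ 1.78029692e-03, -4.13326406e+01, -2.32513368e+01,  7.30044139e-02,
        4.22083342e-02, -5.17222122e-05]), 'ee_pos': array([211.40884561, 534.25277461, 206.91006892]), 'ee_rot': array([-1.79910145e+02,  1.11108544e-03,  1.58414572e+02]), 'force': array([-0.49736865,  0.15771022, -0.58432752]), 'torque': array([0.01615963, 0.01299451, 0.03302648]), 'gripper_force': 0.0, 'gripper_width': 90.95631027952241}
```

View pics/top0.png

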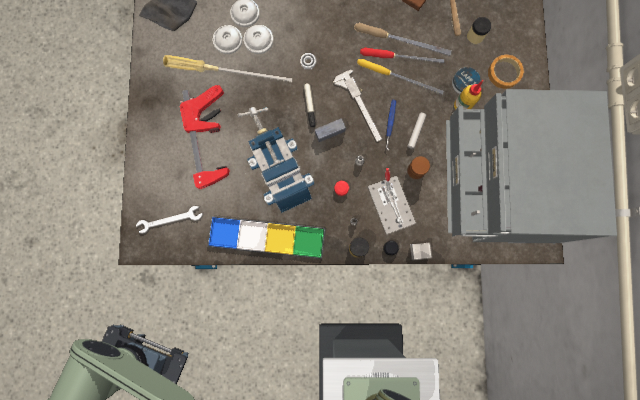

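View pics/side0.png

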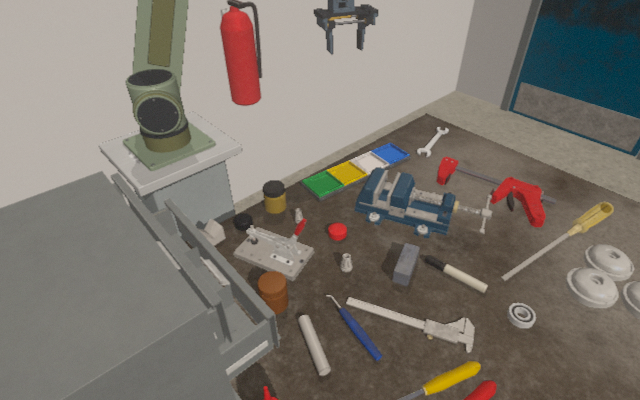

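```bash
cat > h.py <<'E'
from workcell import env
import cv2, numpy as np
from scipy.spatial.transform import Rotation as Ro
def cam(n,T=None):
    m=env.camera_model(n)
    if n=="wrist":
        H=m["hand_eye"]; return m,T[:3,:3]@H[:3,:3],T[:3,:3]@H[:3,3]+T[:3,3]
    return m,Ro.from_euler("xyz",m["rotation"],degrees=True).as_matrix(),np.array(m["eye"])
def tool():
    s=env.state(); T=np.eye(4); T[:3,:3]=Ro.from_euler("xyz",s["ee_rot"],degrees=True).as_matrix(); T[:3,3]=s["ee_pos"]; return T
def rays(n,uv,T=None):
    m,R,e=cam(n,T); uv=np.atleast_2d(uv).astype(float)
    a=(uv-[m["cx"],m["cy"]])/[m["fx"],m["fy"]]
    if n=="wrist":
        r=np.linalg.norm(a,axis=1,keepdims=True)+1e-9; a=a/r*np.tan(r)
    return e,np.c_[a,np.ones(len(a))]@R.T   # optical-axis depth 1
def onz(n,uv,z,T=None):
    e,d=rays(n,uv,T); return e+d*((z-e[2])/d[:,2])[:,None]
def cloud(n,depth,T=None):
    v,u=np.mgrid[:400,:640]; e,d=rays(n,np.c_[u.ravel(),v.ravel()],T)
    P=e+d*depth.reshape(-1,1); P[depth.ravel()==0]=np.nan; return P.reshape(400,640,3)
E
python3 - <<'E'
from h import *
p=cv2.imread("pics/top0.png"); d=np.load("pics/top0.npy"); P=cloud("top",d)
c=p[130:270,200:440]; cv2.imwrite("pics/c0.png",cv2.resize(c,None,fx=3.3,fy=3.3,interpolation=cv2.INTER_CUBIC))
for nm,u,v in [("bench",300,100),("bench2",400,255),("red",342,188),("col1",360,160),("col2",354,222),("jar",360,247),("blk",391,248),("vee",421,251),("brown",419,166),("blue",225,235),("white",253,236),("yel",281,239),("grn",309,241)]:
    print(nm,P[v,u].round())
for t in ["jar","vee_block","red_cap","big_collet","blue_bin","yellow_bin","white_bin","green_bin"]:
    z=3 if "bin" in t else 0
    for x in env.pinpoint("top",t)[:3]: print(t,np.round(x["location"],1),round(x["score"],2),onz("top",x["location"],z)[0].round(1))
E
```

```text
bench [899. 224.   0.]
bench2 [434. -62.   2.]
red [625. 102.  24.]
col1 [703.  50.  37.]
col2 [526.  69.  32.]
jar [453.  56.  68.]
blk [453. -34.  20.]
vee [ 444. -118.   21.]
brown [ 676. -110.   72.]
blue [493. 437.   9.]
white [490. 357.   4.]
yel [481. 277.   7.]
grn [475. 197.   4.]
jar [417.2 170.2] 0.68 [ 681.  -119.7    0. ]
jar [355.5 251.9] 0.54 [443.6  64.2   0. ]
jar [342.3 189.8] 0.3 [623.9 100.    0. ]
vee_block [421.2 249.9] 0.55 [ 448.5 -123.1    0. ]
red_cap [342.6 189.9] 0.63 [623.6  99.1   0. ]
big_collet [360.3 159.2] 0.46 [715.1  46.1   0. ]
blue_bin [227.1 232.1] 0.59 [501.6 432.3   3. ]
yellow_bin [278.6 239.6] 0.81 [479.4 284.    3. ]
green_bin [308.6 245. ] 0.65 [463.6 198.    3. ]
green_bin [356.  220.6] 0.46 [533.1  61.7   3. ]
```

View pics/c0.png

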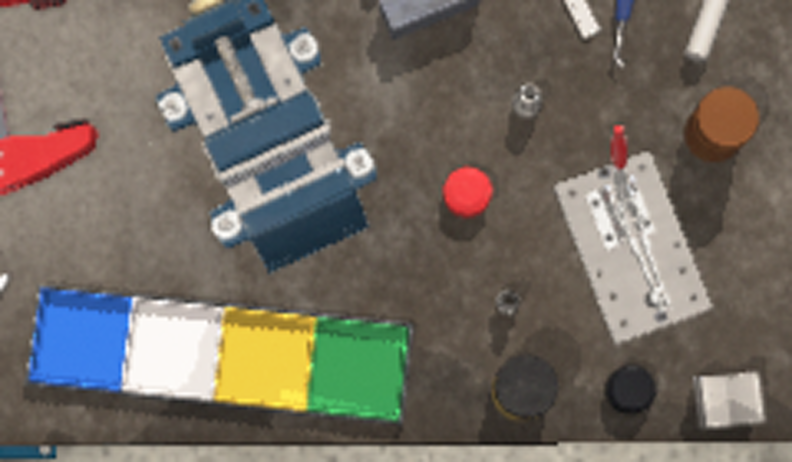

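```bash
python3 - <<'E'
from h import *
p=cv2.imread("pics/top0.png"); d=np.load("pics/top0.npy"); P=cloud("top",d)
pts=P[(P[...,2]>60)&(P[...,0]>380)&(P[...,0]<800)&(P[...,1]<450)&(P[...,1]>-350)]
print("tall, max z on 40mm grid; rows x (desc), cols y 440..-340")
for x in range(780,380,-40):
    print(x,[int(np.nanmax(np.r_[0,pts[(abs(pts[:,0]-x)<20)&(abs(pts[:,1]-y)<20),2]])) for y in range(440,-350,-40)])
hsv=cv2.cvtColor(p,cv2.COLOR_BGR2HSV)
roi=np.zeros((400,640),bool); roi[212:262,203:330]=1
w=((hsv[...,1]>150)&(hsv[...,2]>90))|(hsv[...,2]>170)
M=(w&roi).astype(np.uint8); M=cv2.morphologyEx(M,cv2.MORPH_CLOSE,np.ones((5,5)))
c=max(cv2.findContours(M,0,1)[0],key=cv2.contourArea)[:,0]
W=onz("top",c,15)[:,:2].astype(np.float32); r=cv2.minAreaRect(W); print("tray",r)
ps=cv2.imread("pics/side0.png"); ds=np.load("pics/side0.npy"); S=cloud("side",ds)
def obj(Q,x,y,r,z0,z1=90):
    m=(np.hypot(Q[...,0]-x,Q[...,1]-y)<r)&(Q[...,2]>z0)&(Q[...,2]<z1); return Q[m]
for nm,x,y,r,z0 in [("jar",453,56,45,60),("vee",446,-122,45,30),("red",625,102,35,17),("blk",453,-34,35,15),("col1",706,49,25,10),("col2",526,69,25,10)]:
    for n,Q in(("top",P),("side",S)):
        o=obj(Q,x,y,r,z0)
        if len(o): print(nm,n,len(o),o.mean(0).round(1),"z95",np.percentile(o[:,2],95).round(),"ext",np.ptp(o,axis=0).round())
v=obj(P,446,-122,45,20); print(cv2.minAreaRect(v[:,:2].astype(np.float32)))
E
```

```text
tall, max z on 40mm grid; rows x (desc), cols y 440..-340
780 [0, 0, 70, 72, 69, 0, 0, 0, 0, 0, 0, 0, 0, 0, 0, 0, 186, 273, 283, 283]
740 [0, 0, 70, 70, 0, 0, 0, 0, 0, 0, 0, 0, 0, 0, 0, 104, 186, 274, 284, 284]
700 [0, 0, 0, 65, 82, 83, 0, 0, 0, 0, 0, 0, 0, 74, 71, 104, 186, 273, 282, 283]
660 [0, 0, 0, 85, 85, 83, 74, 0, 0, 0, 0, 140, 112, 74, 73, 102, 186, 273, 282, 283]
620 [0, 0, 0, 78, 83, 87, 82, 0, 0, 0, 0, 119, 112, 0, 0, 106, 188, 274, 283, 283]
580 [0, 0, 0, 0, 86, 81, 72, 0, 0, 0, 0, 0, 61, 0, 0, 105, 187, 274, 283, 283]
540 [0, 0, 0, 0, 0, 0, 0, 0, 0, 0, 0, 0, 65, 0, 0, 106, 185, 273, 283, 283]
500 [0, 0, 0, 0, 0, 0, 0, 0, 0, 65, 66, 0, 0, 0, 0, 105, 186, 273, 283, 283]
460 [0, 0, 0, 0, 0, 0, 0, 0, 0, 73, 72, 0, 0, 0, 0, 0, 134, 271, 283, 282]
420 [0, 0, 0, 0, 0, 0, 0, 0, 0, 72, 71, 0, 0, 0, 0, 0, 0, 0, 0, 0]
tray ((486.6190490722656, 320.024658203125), (319.2406921386719, 81.48847961425781), 83.73765563964844)
jar top 287 [455.3  59.   67.3] z95 71.0 ext [51. 49. 14.]
jar side 262 [460.6  55.1  65.5] z95 68.0 ext [53. 52.  9.]
vee top 149 [ 444.9 -115.6   35.7] z95 41.0 ext [42. 50. 14.]
vee side 118 [ 449.1 -105.4   33.9] z95 37.0 ext [45. 43.  9.]
red top 152 [627.  104.2  22.3] z95 26.0 ext [39. 40. 11.]
red side 183 [632.7 100.2  20.6] z95 23.0 ext [42. 41.  8.]
blk top 169 [455.1 -33.6  22.6] z95 27.0 ext [40. 40. 14.]
blk side 186 [461.9 -37.8  20.7] z95 23.0 ext [39. 40.  9.]
col1 top 60 [707.8  50.7  24.9] z95 38.0 ext [21. 23. 31.]
col1 side 142 [715.9  45.   23.9] z95 34.0 ext [21. 24. 25.]
col2 top 30 [529.8  70.3  23.8] z95 36.0 ext [20. 20. 23.]
col2 side 83 [537.   65.8  22.8] z95 33.0 ext [20. 17. 24.]
((445.223876953125, -114.60737609863281), (41.7503776550293, 48.383968353271484), 5.8704400062561035)
```

```bash
cat >> h.py <<'E'
import sys, json
def plan(x,y,z,yaw,step=.050,turn=.15):
    """rows from the measured pose to the goal (mm, deg), tool down"""
    s=env.state(); p=np.array(s["ee_pos"])/1000; a=np.radians(s["ee_rot"][2]); g=np.array([x,y,z])/1000
    da=(np.radians(yaw)-a+np.pi)%(2*np.pi)-np.pi
    n=int(max(np.ceil(np.linalg.norm(g-p)/step),np.ceil(abs(da)/turn),1)); rows=[]
    for i in range(n):
        R=Ro.from_euler("xyz",[np.pi,0,a]).as_matrix()
        o=np.round(R.T@((g-p)/(n-i)),4 if n-i==1 else 3); sp=round(-(np.radians(yaw)-a+np.pi)%(2*np.pi)-np.pi if False else -(((np.radians(yaw)-a+np.pi)%(2*np.pi))-np.pi)/(n-i),3)
        p=p+R@o; a=a-sp; rows.append({"offset":o.tolist(),"spin":sp})
    print("j",np.round(s["qpos"],1),"p",np.round(s["ee_pos"],1),"rot",np.round(s["ee_rot"],1),"t",round(s["time_s"],2),"n",n)
    for i in range(0,n,5): print(json.dumps(rows[i:i+5]))
E
sed -i 's/sp=round(.* if False else /sp=round(/' h.py
python3 -c "
from h import *
plan(705,52,170,51)"
```

```text
j [67.3 18.3 89.6 -0.  72.  -1.1] p [211.6 534.6 207.6] rot [-180.     0.   158.4] t 0.5 n 14
[{"offset": [-0.045, -0.019, 0.003], "spin": 0.134}, {"offset": [-0.048, -0.013, 0.003], "spin": 0.134}, {"offset": [-0.049, -0.006, 0.003], "spin": 0.134}, {"offset": [-0.049, 0.0, 0.003], "spin": 0.134}, {"offset": [-0.049, 0.007, 0.003], "spin": 0.134}]
[{"offset": [-0.047, 0.013, 0.003], "spin": 0.134}, {"offset": [-0.045, 0.02, 0.002], "spin": 0.134}, {"offset": [-0.042, 0.025, 0.003], "spin": 0.134}, {"offset": [-0.039, 0.031, 0.002], "spin": 0.134}, {"offset": [-0.034, 0.036, 0.003], "spin": 0.134}]
[{"offset": [-0.029, 0.04, 0.002], "spin": 0.134}, {"offset": [-0.024, 0.043, 0.003], "spin": 0.134}, {"offset": [-0.017, 0.046, 0.002], "spin": 0.133}, {"offset": [-0.0115, 0.0485, 0.0026], "spin": 0.134}]
```

>>> arm_command(motion=[{"offset":[-0.045,-0.019,0.003],"spin":0.134},{"offset":[-0.048,-0.013,0.003],"spin":0.134},{"offset":[-0.049,-0.006,0.003],"spin":0.134},{"offset":[-0.049,0.0,0.003],"spin":0.134},{"offset":[-0.049,0.007,0.003],"spin":0.134}], jaw=0.06, newtons=20)

```text
time_s: 1.12
ee_pos: [388.9, 361.4, 192.8]
ee_rot: [180.0, -0.0, 119.8]
force: [0.6, 0.1, -0.0]
gripper_width: 59.9
gripper_force: 0.0
```

```bash
python3 - <<'E'
from h import *
T=tool(); p,d=env.grab_frame("wrist"); cv2.imwrite("pics/w1.png",p); np.savez("pics/w1.npz",T=T,d=d)
E
```

>>> arm_command(motion=[{"offset":[-0.047,0.013,0.003],"spin":0.134},{"offset":[-0.045,0.02,0.002],"spin":0.134},{"offset":[-0.042,0.025,0.003],"spin":0.134},{"offset":[-0.039,0.031,0.002],"spin":0.134},{"offset":[-0.034,0.036,0.003],"spin":0.134}])

```text
time_s: 1.8
ee_pos: [565.3, 189.6, 179.8]
ee_rot: [180.0, -0.0, 81.4]
force: [0.8, 1.2, 0.2]
gripper_width: 59.8
gripper_force: 0.0
```

>>> arm_command(motion=[{"offset":[-0.029,0.04,0.002],"spin":0.134},{"offset":[-0.024,0.043,0.003],"spin":0.134},{"offset":[-0.017,0.046,0.002],"spin":0.133},{"offset":[-0.0115,0.0485,0.0026],"spin":0.134},{"offset":[0,0,0],"spin":0}])

```text
time_s: 2.42
ee_pos: [706.7, 49.3, 168.7]
ee_rot: [180.0, 0.0, 50.8]
force: [-0.2, -0.5, 0.3]
gripper_width: 60.1
gripper_force: 0.0
```

```bash
python3 - <<'E'
from h import *
T=tool(); p,d=env.grab_frame("wrist"); cv2.imwrite("pics/w2.png",p); np.savez("pics/w2.npz",T=T,d=d)
print(T[:3,3],env.state()["time_s"])
for x in env.pinpoint("wrist","big_collet"): print(np.round(x["location"]),x["score"],onz("wrist",x["location"],0,T).round(1))
p1=cv2.imread("pics/w1.png"); cv2.imwrite("pics/c1.png",np.hstack([cv2.resize(p1,(400,250)),cv2.resize(p,(400,250))]))
E
```

```text
[706.66442416  49.29628199 168.68143721] 2.475
[323. 177.] 0.57 [[713.2  47.8   0. ]]
```

View pics/c1.png

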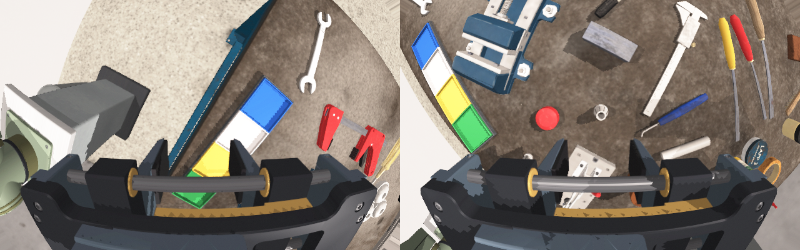

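```bash
python3 - <<'E'
from h import *
f=np.load("pics/w2.npz"); d=f["d"]; T=f["T"]; Q=cloud("wrist",d,T)
for nm,x,y,r,z0 in [("col",712,48,25,6),("red",628,102,35,12),("bench",680,80,10,-20),("handle",660,0,60,75)]:
    m=(np.hypot(Q[...,0]-x,Q[...,1]-y)<r)&(Q[...,2]>z0)&(Q[...,2]<155); o=Q[m]
    print(nm,len(o),o.mean(0).round(1),o.min(0).round(1),o.max(0).round(1))
    if nm=="col":
        for a,b in((4,12),(12,24),(24,40)):
            k=o[(o[:,2]>a)&(o[:,2]<b)]; print(a,len(k),k.min(0).round(1),k.max(0).round(1))
p=cv2.imread("pics/w2.png"); cv2.imwrite("pics/c2.png",cv2.resize(p[130:260,200:440],None,fx=3.2,fy=3.2,interpolation=cv2.INTER_CUBIC))
E
```

```text
col 406 [713.6  51.5  23.9] [700.5  37.5   6.2] [724.4  62.4  36.1]
4 43 [701.   37.5   6.2] [724.4  62.4  12. ]
12 154 [700.5  38.6  12.1] [724.4  62.   24. ]
24 209 [702.2  40.2  24. ] [722.   59.2  36.1]
red 1034 [631.3 103.4  20.8] [608.3  83.   12.1] [650.4 124.5  24.3]
bench 233 [6.801e+02 8.010e+01 4.000e-01] [670.4  70.5  -1.5] [689.8  89.6   2.2]
handle 98 [653.8 -11.5 134.2] [640.8 -16.7 117.7] [659.7  -7.9 138.9]
```

View pics/c2.png

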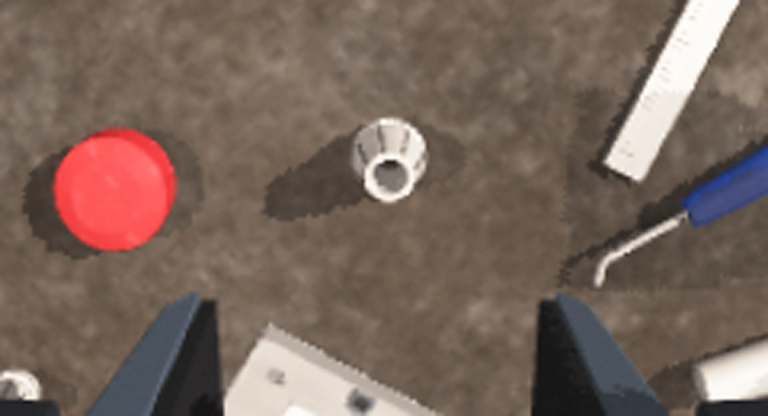

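```bash
python3 -c "
from h import *
plan(712,50,17,51)"
```

```text
j [ 3.3 31.7 73.4  0.  75.  42.3] p [704.7  52.1 169.5] rot [-179.9    0.    51. ] t 2.52 n 4
[{"offset": [0.001, 0.002, 0.038], "spin": -0.0}, {"offset": [0.001, 0.002, 0.038], "spin": -0.0}, {"offset": [0.001, 0.001, 0.038], "spin": -0.0}, {"offset": [0.0, 0.002, 0.0385], "spin": -0.0}]
```

```bash
cat >> h.py <<'E'
def look(name,items,zmax=155):
    T=tool(); p,d=env.grab_frame("wrist"); cv2.imwrite(f"pics/{name}.png",p); np.savez(f"pics/{name}.npz",T=T,d=d)
    Q=cloud("wrist",d,T); print("tcp",T[:3,3].round(1))
    for x,y,r,z0 in items:
        m=(np.hypot(Q[...,0]-x,Q[...,1]-y)<r)&(Q[...,2]>z0)&(Q[...,2]<zmax); o=Q[m]
        if len(o): print(len(o),o.mean(0).round(1),o.min(0).round(1),o.max(0).round(1),"mid",((o.min(0)+o.max(0))/2).round(1),"circ",np.round(cv2.minEnclosingCircle(o[:,:2].astype(np.float32))[0],1))
    return p,d,T,Q
E
python3 -c "
from h import *
look('w3',[(712,50,25,6),(629,103,35,12)]); plan(712,50,17,51)"
```

```text
tcp [704.7  52.1 169.5]
410 [713.4  52.   23.9] [698.4  40.2   6. ] [725.2  62.1  36.2] mid [711.8  51.2  21.1] circ [711.8  50.6]
1032 [631.3 103.6  20.7] [608.8  83.   12. ] [650.5 124.2  24.4] mid [629.6 103.6  18.2] circ [629.5 103.2]
j [ 3.3 31.6 73.4  0.  75.  42.3] p [704.4  52.7 169.8] rot [-179.9    0.    51. ] t 2.58 n 4
[{"offset": [0.001, 0.002, 0.038], "spin": 0.0}, {"offset": [0.001, 0.002, 0.038], "spin": 0.0}, {"offset": [0.0, 0.002, 0.038], "spin": 0.0}, {"offset": [0.0007, 0.0017, 0.0388], "spin": 0.001}]
```

>>> arm_command(motion=[{"offset":[0.0034,0.0062,0.05],"spin":0},{"offset":[0,0,0.05],"spin":0},{"offset":[0,0,0.035],"spin":0},{"offset":[0,0,0.018],"spin":0},{"offset":[0,0,0],"spin":0}])

```text
time_s: 3.2
ee_pos: [711.1, 51.6, 16.6]
ee_rot: [-179.9, 0.1, 51.1]
force: [-0.7, -0.1, 1.0]
gripper_width: 59.9
gripper_force: 0.0
```

>>> arm_command(motion=[{"offset":[0,0,0],"spin":0},{"offset":[0,0,0],"spin":0},{"offset":[0,0,0],"spin":0},{"offset":[0,0,0],"spin":0}], jaw=0.015)

```text
time_s: 3.7
ee_pos: [712.1, 50.7, 17.6]
ee_rot: [180.0, -0.0, 51.0]
force: [0.1, 0.1, 0.1]
gripper_width: 22.8
gripper_force: 0.0
```

```bash
python3 - <<'E'
from h import *
s=env.state(); print(s["ee_pos"],s["gripper_width"],s["gripper_force"],s["force"])
E
```

```text
[712.13231818  50.73036852  17.57267033] 22.8229934997234 0.0 [0.13093894 0.052215   0.14213718]
```

>>> arm_command(motion=[{"offset":[0,0,0],"spin":0},{"offset":[0,0,0],"spin":0}])

```text
time_s: 3.95
ee_pos: [712.2, 50.7, 17.3]
ee_rot: [180.0, -0.0, 51.0]
force: [1.0, -0.0, 0.8]
gripper_width: 17.2
gripper_force: 19.8
```

```bash
python3 - <<'E'
from h import *
p,d=env.grab_frame("side"); cv2.imwrite("pics/s1.png",cv2.resize(p[170:320,270:430],None,fx=3.6,fy=3.6,interpolation=cv2.INTER_CUBIC))
q,_=env.grab_frame("wrist"); q=cv2.resize(q[60:360,120:520],(540,405))
a=cv2.imread("pics/s1.png"); cv2.imwrite("pics/s1.png",a)
c=np.zeros((540,800,3),np.uint8); a2=cv2.resize(a,(380,356)); c[:356,:380]=a2; c[:315,380:]=cv2.resize(q,(420,315)); cv2.imwrite("pics/c3.png",c[:360])
E
```

```text
(no output)
```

View pics/c3.png

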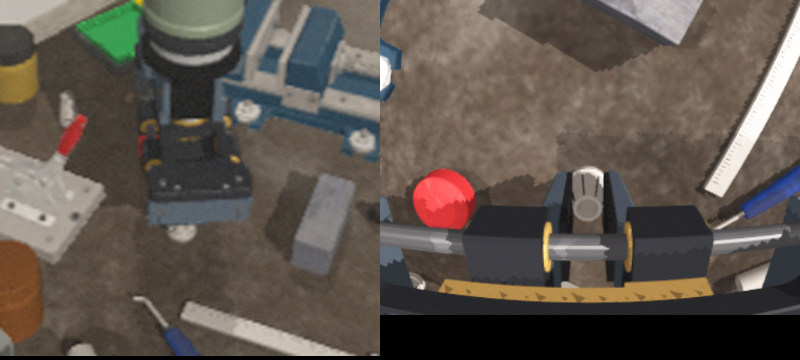

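```bash
python3 - <<'E'
from h import *
p,d,T,Q=look("w4",[(718,58,25,3)],60)
# collet pixels in tool frame
m=(np.hypot(Q[...,0]-716,Q[...,1]-56)<30)&(Q[...,2]>2)&(Q[...,2]<60)
L=(Q[m]-T[:3,3])@T[:3,:3]
k=np.abs(L[:,1])<8; L=L[k]
for a in range(0,45,5):
    z=T[2,3]-L[:,2]; o=L[(z>=a)&(z<a+5)]
    if len(o): print(a,len(o),o[:,0].min().round(1),o[:,0].max().round(1),o[:,1].min().round(1),o[:,1].max().round(1))
b=cv2.resize(p[130:260,260:380],None,fx=5,fy=4.5,interpolation=cv2.INTER_CUBIC); cv2.imwrite("pics/c4.png",b)
E
```

```text
tcp [712.2  50.7  17.3]
2648 [717.7  57.4  33.6] [696.8  34.6   3.1] [739.   77.4  60. ] mid [717.9  56.   31.5] circ [716.6  56.2]
0 37 8.6 30.7 -7.7 7.7
5 81 8.1 12.1 -7.6 7.6
10 136 -8.0 11.7 -8.0 8.0
15 163 -7.6 11.2 -7.9 7.8
20 196 -7.9 10.6 -7.7 7.7
25 205 -8.2 8.8 -7.6 7.6
30 414 -9.3 8.0 -8.0 8.0
35 31 -8.4 6.8 -6.7 7.3
```

View pics/c4.png

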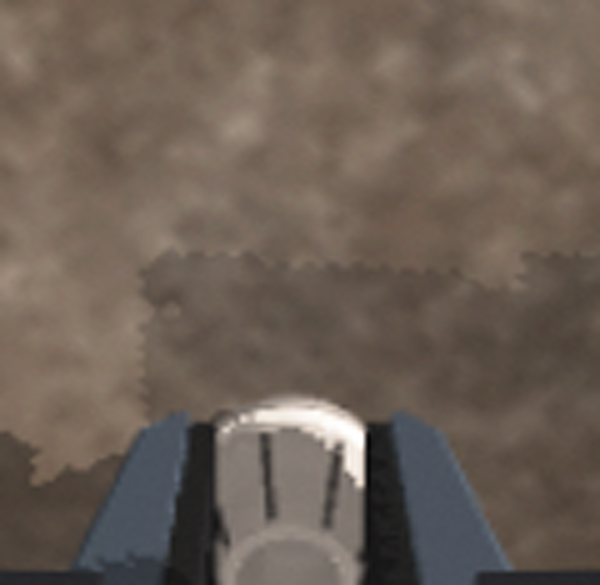

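>>> arm_command(motion=[{"offset":[0,0,-0.01],"spin":0},{"offset":[0,0,-0.04],"spin":0},{"offset":[0,0,-0.05],"spin":0},{"offset":[0,0,-0.04],"spin":0},{"offset":[0,0,0],"spin":0}])

```text
time_s: 4.72
ee_pos: [714.0, 51.0, 161.9]
ee_rot: [179.6, -0.3, 51.0]
force: [-0.8, -0.6, -0.4]
gripper_width: 17.4
gripper_force: 19.6
```

```bash
python3 - <<'E'
from h import *
p,d=env.grab_frame("side"); s=env.state(); print(s["gripper_width"],s["gripper_force"])
T=tool(); q,_=env.grab_frame("wrist")
# tray fit from w1 (blue..green)
p1=cv2.imread("pics/w1.png"); f=np.load("pics/w1.npz"); P=cloud("wrist",f["d"],f["T"])
hsv=cv2.cvtColor(p1,cv2.COLOR_BGR2HSV)
zone=(abs(P[...,0]-487)<80)&(abs(P[...,1]-320)<200)
for nm,lo,hi in (("blue",100,120),("yel",20,32),("grn",60,85)):
    m=zone&(hsv[...,1]>140)&(hsv[...,2]>60)&(hsv[...,0]>lo)&(hsv[...,0]<hi)
    o=P[m]; r=cv2.minAreaRect(o[:,:2].astype(np.float32)); print(nm,len(o),r,np.percentile(o[:,2],[5,50,95]).round(1))
m=zone&(hsv[...,1]<40)&(hsv[...,2]>150); o=P[m]; print("white",len(o),cv2.minAreaRect(o[:,:2].astype(np.float32)))
c=np.hstack([cv2.resize(p[60:300,220:460],(400,400)),cv2.resize(q[100:300,220:420],(400,400))]); cv2.imwrite("pics/c5.png",c)
E
```

```text
17.772891429017154 19.608863516477868
blue 4128 ((478.8287658691406, 320.1248779296875), (397.68328857421875, 130.67977905273438), 89.81035614013672) [-96.2   6.   15.3]
yel 805 ((444.95794677734375, 307.8197326660156), (80.46757507324219, 155.9303741455078), 34.934207916259766) [ 5.   6.4 15.6]
grn 1025 ((474.2765808105469, 200.58856201171875), (80.78924560546875, 79.36219024658203), 84.94786071777344) [ 5.2  6.7 15.6]
white 4656 ((484.6601867675781, 320.0247802734375), (400.09100341796875, 155.65614318847656), 89.91708374023438)
```

View pics/c5.png

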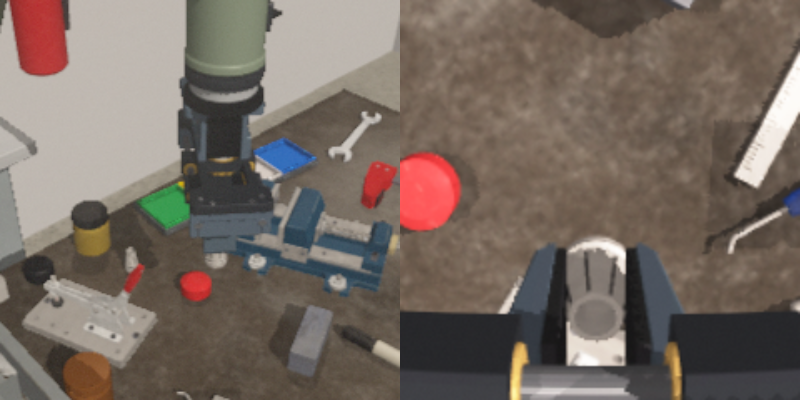

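```bash
python3 - <<'E'
from h import *
p1=cv2.imread("pics/w1.png"); f=np.load("pics/w1.npz"); P=cloud("wrist",f["d"],f["T"])
hsv=cv2.cvtColor(p1,cv2.COLOR_BGR2HSV)
u=np.array([np.cos(np.radians(84)),np.sin(np.radians(84))])
for nm,c,lo,hi in (("blue",(499.7,439.3),100,120),("white",(491,360),0,180),("yel",(482,280),20,32),("grn",(473.5,200.7),60,85)):
    col=(hsv[...,0]>=lo)&(hsv[...,0]<=hi)&(hsv[...,1]>140) if nm!="white" else (hsv[...,1]<45)&(hsv[...,2]>120)
    m=col&(np.hypot(P[...,0]-c[0],P[...,1]-c[1])<60)&(P[...,2]>2)&(P[...,2]<20)
    o=P[m]; print(nm,len(o),cv2.minAreaRect(o[:,:2].astype(np.float32)))
plan(500,439,120,84,.055)
E
```

```text
blue 3877 ((500.8780517578125, 439.0675048828125), (80.39131927490234, 83.63084411621094), 84.0160140991211)
white 3066 ((493.22674560546875, 358.7082214355469), (80.48825073242188, 85.88512420654297), 83.41755676269531)
yel 865 ((481.9556579589844, 279.077392578125), (79.13556671142578, 80.04317474365234), 84.20661163330078)
grn 1025 ((474.2765808105469, 200.58856201171875), (80.78924560546875, 79.36219024658203), 84.94786071777344)
j [ 3.2 32.7 73.4  0.  74.  42.2] p [711.4  50.8 156.8] rot [-180.    0.   51.] t 4.83 n 9
[{"offset": [0.019, -0.045, 0.004], "spin": -0.064}, {"offset": [0.022, -0.044, 0.004], "spin": -0.064}, {"offset": [0.024, -0.043, 0.004], "spin": -0.064}, {"offset": [0.027, -0.041, 0.004], "spin": -0.064}, {"offset": [0.03, -0.039, 0.004], "spin": -0.064}]
[{"offset": [0.032, -0.037, 0.004], "spin": -0.064}, {"offset": [0.034, -0.035, 0.004], "spin": -0.064}, {"offset": [0.037, -0.033, 0.004], "spin": -0.064}, {"offset": [0.0381, -0.031, 0.0048], "spin": -0.064}]
```

Bins agree between the two cameras: blue (500,439), white (492,359), yellow (482,280), green (474,200.6), 84°.

>>> arm_command(motion=[{"offset":[0.019,-0.045,0.004],"spin":-0.064},{"offset":[0.022,-0.044,0.004],"spin":-0.064},{"offset":[0.024,-0.043,0.004],"spin":-0.064},{"offset":[0.027,-0.041,0.004],"spin":-0.064},{"offset":[0.03,-0.039,0.004],"spin":-0.064}])

```text
time_s: 5.45
ee_pos: [592.9, 267.5, 134.6]
ee_rot: [-179.8, 0.2, 69.4]
force: [-0.0, 0.5, 0.1]
gripper_width: 17.4
gripper_force: 19.6
```

>>> arm_command(motion=[{"offset":[0.032,-0.037,0.004],"spin":-0.064},{"offset":[0.034,-0.035,0.004],"spin":-0.064},{"offset":[0.037,-0.033,0.004],"spin":-0.064},{"offset":[0.038,-0.031,0.005],"spin":-0.064},{"offset":[0,0,0],"spin":0}])

```text
time_s: 6.08
ee_pos: [497.2, 440.7, 117.1]
ee_rot: [-179.8, 0.2, 84.2]
force: [0.2, 0.4, -1.0]
gripper_width: 17.1
gripper_force: 19.6
```

>>> arm_command(motion=[{"offset":[0,0,0.04],"spin":0},{"offset":[0,0,0.03],"spin":0},{"offset":[0,0,0],"spin":0}])

```text
time_s: 6.45
ee_pos: [498.7, 436.0, 46.1]
ee_rot: [-179.7, 0.4, 83.9]
force: [0.1, 0.7, -0.7]
gripper_width: 17.0
gripper_force: 19.6
```

```bash
python3 -c "
from h import *
plan(500,439,27,84)
print(env.state()['gripper_width'])
import numpy as np
q,_=env.grab_frame('wrist'); cv2.imwrite('pics/w5.png',q[60:360,100:540])"
```

```text
j [40.2 33.6 88.9 -0.  58.  46.3] p [498.7 436.   46.1] rot [-179.7    0.4   83.9] t 6.45 n 1
[{"offset": [0.0031, 0.001, 0.0191], "spin": -0.001}]
16.987309494851388
```

View pics/w5.png

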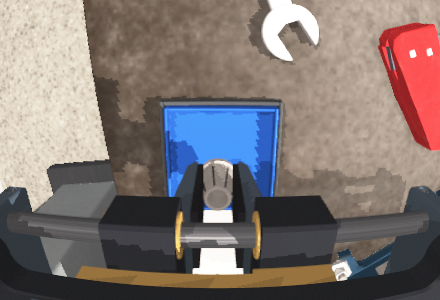

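>>> arm_command(motion=[{"offset":[0,0,0],"spin":0},{"offset":[0,0,0.016],"spin":0},{"offset":[0,0,0.005],"spin":0},{"offset":[0,0,0.0],"spin":0},{"offset":[0,0,0.0],"spin":0}])

```text
time_s: 7.12
ee_pos: [500.7, 439.0, 29.3]
ee_rot: [180.0, -0.0, 84.0]
force: [-0.2, 0.1, -1.6]
gripper_width: 17.0
gripper_force: 19.6
```

```bash
python3 -c "
from h import *
plan(500,439,23,84)
print(env.state()['force'])"
```

```text
j [40.3 34.6 89.8  0.  55.6 46.3] p [500.7 439.   29.3] rot [180.  -0.  84.] t 7.12 n 1
[{"offset": [-0.0001, -0.0006, 0.0063], "spin": -0.0}]
[-0.17676404  0.13703192 -1.64833044]
```

>>> arm_command(motion=[{"offset":[0,0,0.0045],"spin":0},{"offset":[0,0,0.001],"spin":0},{"offset":[0,0,0],"spin":0}])

```text
time_s: 7.5
ee_pos: [500.5, 438.8, 23.4]
ee_rot: [-180.0, 0.0, 84.0]
force: [-0.3, -0.2, -0.8]
gripper_width: 17.6
gripper_force: 19.6
```

>>> arm_command(motion=[{"offset":[0,0,0.001],"spin":0},{"offset":[0,0,0],"spin":0}])

```text
time_s: 7.75
ee_pos: [500.6, 439.0, 22.8]
ee_rot: [180.0, -0.0, 84.0]
force: [0.4, -0.3, 1.4]
gripper_width: 17.4
gripper_force: 19.7
```

>>> arm_command(motion=[{"offset":[0,0,0.0008],"spin":0},{"offset":[0,0,0],"spin":0}])

```text
time_s: 8.0
ee_pos: [500.7, 439.1, 22.8]
ee_rot: [180.0, -0.0, 84.0]
force: [-0.8, -1.0, 4.7]
gripper_width: 17.2
gripper_force: 20.1
```

Contact. Open slowly-limited and rise.

>>> arm_command(motion=[{"offset":[0,0,0],"spin":0},{"offset":[0,0,0],"spin":0},{"offset":[0,0,0],"spin":0}], jaw=0.04)

```text
time_s: 8.38
ee_pos: [500.4, 438.8, 21.4]
ee_rot: [-180.0, 0.0, 84.0]
force: [0.6, -0.8, -0.8]
gripper_width: 39.9
gripper_force: 0.0
```

>>> arm_command(motion=[{"offset":[0,0,-0.04],"spin":0},{"offset":[0,0,-0.05],"spin":0},{"offset":[0,0,-0.05],"spin":0},{"offset":[0,0,0],"spin":0}])

```text
time_s: 8.88
ee_pos: [502.7, 440.7, 166.9]
ee_rot: [179.6, -0.4, 84.0]
force: [0.4, -0.4, -0.6]
gripper_width: 39.8
gripper_force: 0.0
```

```bash
python3 - <<'E'
from h import *
p,d,T,Q=look("w6",[(501,439,25,8)],60)
d=np.load("pics/top0.npy"); P=cloud("top",d); S=cloud("side",np.load("pics/side0.npy"))
for nm,A in(("top",P),("side",S)):
    m=(A[...,2]>50)&(A[...,0]>350)&(A[...,0]<640)&(A[...,1]<-60)&(A[...,1]>-300); o=A[m]
    for y in range(-90,-260,-20):
        k=o[abs(o[:,1]-y)<10]
        if len(k): print(nm,y,"minx for z>50,90,130:",[k[k[:,2]>z][:,0].min().round() if (k[:,2]>z).any() else None for z in(50,90,130,200)])
cv2.imwrite("pics/c6.png",cv2.resize(p[100:260,220:420],None,fx=3,fy=3))
plan(450,-60,170,0)
E
```

```text
tcp [502.7 440.7 166.9]
460 [501.3 441.2  27.9] [487.7 429.4   8. ] [515.3 457.9  41.7] mid [501.5 443.6  24.9] circ [502.5 445.8]
top -170 minx for z>50,90,130: [np.float64(490.0), np.float64(490.0), None, None]
top -190 minx for z>50,90,130: [np.float64(480.0), np.float64(480.0), np.float64(480.0), None]
top -210 minx for z>50,90,130: [np.float64(479.0), np.float64(479.0), np.float64(479.0), None]
top -230 minx for z>50,90,130: [np.float64(479.0), np.float64(479.0), np.float64(479.0), None]
top -250 minx for z>50,90,130: [np.float64(478.0), np.float64(478.0), np.float64(478.0), np.float64(478.0)]
side -190 minx for z>50,90,130: [np.float64(481.0), np.float64(481.0), np.float64(481.0), None]
side -210 minx for z>50,90,130: [np.float64(483.0), np.float64(483.0), np.float64(483.0), None]
side -230 minx for z>50,90,130: [np.float64(484.0), np.float64(484.0), np.float64(484.0), None]
side -250 minx for z>50,90,130: [np.float64(479.0), np.float64(479.0), np.float64(479.0), np.float64(479.0)]
j [40.3 28.  80.6 -0.  71.1 46.3] p [501.3 439.5 163.9] rot [179.8  -0.2  84. ] t 8.93 n 11
[{"offset": [-0.046, 0.0, -0.001], "spin": 0.133}, {"offset": [-0.045, 0.006, -0.001], "spin": 0.133}, {"offset": [-0.044, 0.012, -0.0], "spin": 0.133}, {"offset": [-0.042, 0.018, -0.001], "spin": 0.133}, {"offset": [-0.039, 0.023, -0.0], "spin": 0.133}]
[{"offset": [-0.036, 0.028, -0.001], "spin": 0.133}, {"offset": [-0.032, 0.033, -0.0], "spin": 0.134}, {"offset": [-0.027, 0.037, -0.001], "spin": 0.133}, {"offset": [-0.022, 0.04, -0.0], "spin": 0.134}, {"offset": [-0.016, 0.043, -0.001], "spin": 0.133}]
[{"offset": [-0.0109, 0.0439, -0.0001], "spin": 0.134}]
```

View pics/c6.png

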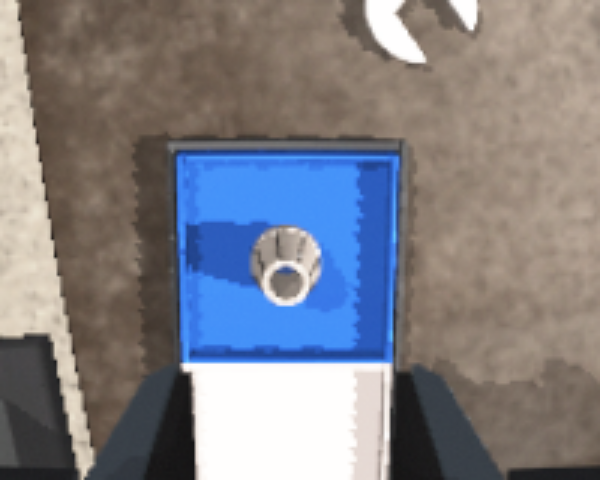

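```bash
python3 - <<'E'
from h import *
plan(445,-105,165,96,.056)
P=cloud("top",np.load("pics/top0.npy"))
o=P[(P[...,2]>60)&(P[...,0]>440)&(P[...,0]<560)&(P[...,1]<-90)&(P[...,1]>-220)]
print("cab max y",o[:,1].max(),np.percentile(o[:,1],98))
E
```

```text
j [40.3 28.  80.6 -0.  71.1 46.3] p [501.3 439.5 163.9] rot [179.8  -0.2  84. ] t 8.93 n 10
[{"offset": [-0.055, 0.0, -0.0], "spin": -0.021}, {"offset": [-0.055, -0.001, -0.0], "spin": -0.021}, {"offset": [-0.055, -0.002, -0.0], "spin": -0.021}, {"offset": [-0.055, -0.003, -0.0], "spin": -0.021}, {"offset": [-0.054, -0.005, -0.0], "spin": -0.021}]
[{"offset": [-0.054, -0.006, -0.0], "spin": -0.021}, {"offset": [-0.054, -0.007, -0.0], "spin": -0.021}, {"offset": [-0.054, -0.008, -0.0], "spin": -0.021}, {"offset": [-0.054, -0.009, -0.001], "spin": -0.021}, {"offset": [-0.0541, -0.0095, -0.0001], "spin": -0.021}]
cab max y -173.42016343291863 -174.6011894413354
```

>>> arm_command(motion=[{"offset":[-0.055,0.0,0],"spin":-0.021},{"offset":[-0.055,-0.001,0],"spin":-0.021},{"offset":[-0.055,-0.002,0],"spin":-0.021},{"offset":[-0.055,-0.003,0],"spin":-0.021},{"offset":[-0.054,-0.005,0],"spin":-0.021}], jaw=0.07)

```text
time_s: 9.55
ee_pos: [470.8, 163.9, 160.0]
ee_rot: [-179.8, 0.1, 90.1]
force: [1.1, -0.9, -0.3]
gripper_width: 70.4
gripper_force: 0.0
```

>>> arm_command(motion=[{"offset":[-0.054,-0.006,0],"spin":-0.021},{"offset":[-0.054,-0.007,0],"spin":-0.021},{"offset":[-0.054,-0.008,0],"spin":-0.021},{"offset":[-0.054,-0.009,0],"spin":-0.021},{"offset":[-0.054,-0.0095,0],"spin":-0.021}], newtons=45)

```text
time_s: 10.18
ee_pos: [442.7, -106.9, 160.2]
ee_rot: [-179.8, -0.1, 96.1]
force: [0.5, -0.1, 0.0]
gripper_width: 70.1
gripper_force: 0.0
```

>>> arm_command(motion=[{"offset":[0,0,0],"spin":0},{"offset":[0,0,0],"spin":0}])

```text
time_s: 10.42
ee_pos: [443.3, -105.0, 160.6]
ee_rot: [-179.9, -0.1, 96.0]
force: [-0.4, 0.0, 0.0]
gripper_width: 70.0
gripper_force: 0.0
```

```bash
python3 - <<'E'
from h import *
p,d,T,Q=look("w7",[(446,-115,45,8),(446,-115,45,32)],60)
for z0,z1 in((3,60),(20,60),(33,40)):
    m=(np.hypot(Q[...,0]-447,Q[...,1]+115)<42)&(Q[...,2]>z0)&(Q[...,2]<z1); o=Q[m]; print(z0,cv2.minAreaRect(o[:,:2].astype(np.float32)))
m=(np.hypot(Q[...,0]-447,Q[...,1]+115)<42)&(Q[...,2]>8)&(Q[...,2]<60);o=Q[m]
a=np.radians(5.9); l=(o[:,:2]-[446,-115])@np.array([[np.cos(a),-np.sin(a)],[np.sin(a),np.cos(a)]])
for y in range(-28,30,4):
    k=o[abs(l[:,1]-y)<2]; 
    if len(k): print(y,len(k),np.percentile(k[:,2],[10,50,90]).round())
cv2.imwrite("pics/c7.png",p[100:300,220:420])
plan(446,-115,60,96)
E
```

```text
tcp [ 443.3 -105.   160.6]
2014 [ 446.5 -115.    29.1] [ 423.8 -142.3    8.1] [469.7 -89.9  38.3] mid [ 446.7 -116.1   23.2] circ [ 446.8 -115.8]
818 [ 446.8 -116.8   35.5] [ 424.5 -142.3   32. ] [469.7 -90.9  38.3] mid [ 447.1 -116.6   35.1] circ [ 446.9 -116.3]
3 ((446.59844970703125, -115.95377349853516), (41.887168884277344, 49.22932052612305), 5.436953067779541)
20 ((446.6583557128906, -115.82479858398438), (41.783843994140625, 48.92321014404297), 6.2555718421936035)
33 ((446.91314697265625, -115.91336059570312), (40.95429611206055, 49.0966796875), 5.663397789001465)
-24 122 [35. 36. 37.]
-20 159 [35. 36. 37.]
-16 198 [31. 33. 35.]
-12 192 [27. 29. 31.]
-8 190 [23. 25. 27.]
-4 173 [19. 21. 23.]
0 114 [19. 20. 22.]
4 116 [21. 23. 26.]
8 106 [27. 28. 30.]
12 94 [30. 31. 33.]
16 126 [34. 36. 37.]
20 170 [35. 36. 37.]
24 254 [12. 25. 36.]
j [-14.7   9.9 108.5   0.   61.7 -20.8] p [ 443.6 -104.5  160.9] rot [-1.799e+02 -1.000e-01  9.600e+01] t 10.47 n 3
[{"offset": [-0.004, 0.0, 0.034], "spin": 0.0}, {"offset": [-0.003, 0.001, 0.033], "spin": 0.0}, {"offset": [-0.0037, 0.0002, 0.0339], "spin": 0.001}]
```

View pics/c7.png

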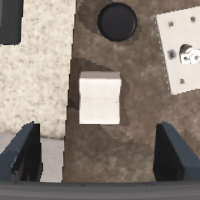

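>>> arm_command(motion=[{"offset":[-0.0117,0.0019,0.04],"spin":0.003},{"offset":[0,0,0.04],"spin":0},{"offset":[0,0,0.036],"spin":0},{"offset":[0,0,0.02],"spin":0},{"offset":[0,0,0],"spin":0}])

```text
time_s: 11.1
ee_pos: [446.1, -115.1, 24.3]
ee_rot: [-179.8, -0.1, 96.0]
force: [-0.4, 0.2, -0.4]
gripper_width: 70.2
gripper_force: 0.0
```

>>> arm_command(motion=[{"offset":[0,0,0],"spin":0},{"offset":[0,0,0],"spin":0},{"offset":[0,0,0],"spin":0},{"offset":[0,0,0],"spin":0},{"offset":[0,0,0],"spin":0}], jaw=0.035)

```text
time_s: 11.72
ee_pos: [447.0, -116.9, 26.7]
ee_rot: [-180.0, -0.0, 95.8]
force: [-2.8, 1.0, 8.1]
gripper_width: 35.0
gripper_force: 10.0
```

>>> arm_command(motion=[{"offset":[0,0,0],"spin":0},{"offset":[0,0,0],"spin":0},{"offset":[0,0,0],"spin":0}], jaw=0.015)

```text
time_s: 12.1
ee_pos: [448.7, -116.7, 27.9]
ee_rot: [179.8, -0.0, 95.8]
force: [-1.8, 3.7, 14.6]
gripper_width: 15.0
gripper_force: 10.6
```

>>> arm_command(motion=[{"offset":[0,0,-0.005],"spin":0},{"offset":[0,0,-0.015],"spin":0},{"offset":[0,0,0],"spin":0}])

```text
time_s: 12.48
ee_pos: [448.1, -117.3, 46.6]
ee_rot: [179.9, 0.1, 95.8]
force: [0.8, -1.5, 0.2]
gripper_width: 14.8
gripper_force: 0.0
```

```bash
python3 - <<'E'
from h import *
s=env.state(); print(s["ee_pos"],s["gripper_width"],s["gripper_force"],s["force"],s["torque"])
p,_=env.grab_frame("side"); q,_=env.grab_frame("wrist")
c=np.hstack([cv2.resize(p[170:290,170:290],(400,400)),cv2.resize(q[100:300,220:420],(400,400))]); cv2.imwrite("pics/c8.png",c)
E
```

```text
[ 448.14054259 -117.33606795   46.55408601] 14.833743531149745 0.0 [ 0.75615842 -1.54600846  0.24078602] [-0.10574861  0.07217748  0.06973562]
```

View pics/c8.png

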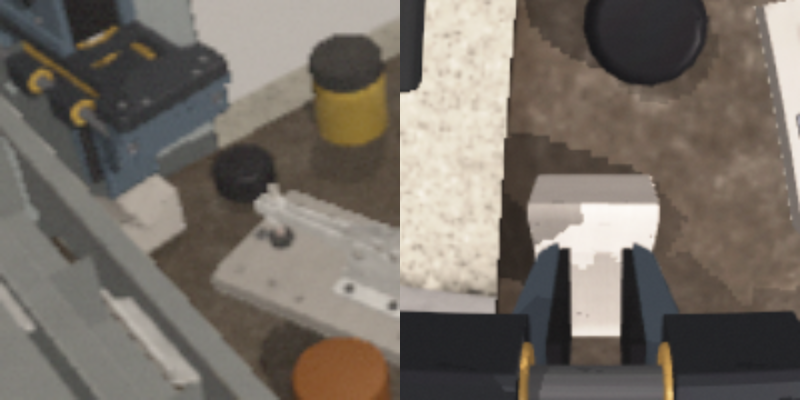

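```bash
python3 - <<'E'
from h import *
p,d,T,Q=look("w8",[(446.7,-116,45,6)],34)
L=(Q.reshape(-1,3)-T[:3,3])@T[:3,:3]
m=(abs(L[:,0])<30)&(abs(L[:,1])<45)&(L[:,2]>-70)&(L[:,2]<27); o=L[m]
for z in range(-70,27,6):
    k=o[(o[:,2]>=z)&(o[:,2]<z+6)]
    if len(k): print(z,len(k),"x",k[:,0].min().round(),k[:,0].max().round(),"y",k[:,1].min().round(),k[:,1].max().round())
f=np.load("pics/w4.npz"); Q4=cloud("wrist",f["d"],f["T"]); L=(Q4.reshape(-1,3)-f["T"][:3,3])@f["T"][:3,:3]
print("collet frame"); m=(abs(L[:,0])<30)&(abs(L[:,1])<45)&(L[:,2]>-70)&(L[:,2]<27); o=L[m]
for z in range(-40,18,4):
    k=o[(o[:,2]>=z)&(o[:,2]<z+4)]
    if len(k): print(z,len(k),"x",k[:,0].min().round(),k[:,0].max().round(),"y",k[:,1].min().round(),k[:,1].max().round())
E
```

```text
tcp [ 447.1 -117.    45.6]
2133 [ 446.3 -107.5   24.7] [ 423.8 -132.7    6. ] [467.6 -89.5  34. ] mid [ 445.7 -111.1   20. ] circ [ 446.4 -107.3]
-70 167 x -14.0 19.0 y -13.0 14.0
-64 674 x -17.0 19.0 y -14.0 15.0
-58 260 x -6.0 19.0 y -15.0 16.0
-52 315 x -15.0 19.0 y -19.0 20.0
-46 348 x -0.0 19.0 y -19.0 20.0
-40 228 x 9.0 19.0 y -18.0 19.0
-34 236 x -8.0 19.0 y -17.0 18.0
-28 261 x 1.0 19.0 y -17.0 18.0
-22 155 x -15.0 19.0 y -17.0 17.0
-16 176 x -15.0 19.0 y -16.0 17.0
-10 81 x -1.0 19.0 y -13.0 14.0
2 20 x -21.0 25.0 y -21.0 18.0
8 1406 x -24.0 26.0 y -21.0 21.0
14 752 x -14.0 25.0 y -21.0 21.0
20 621 x -7.0 26.0 y -21.0 21.0
26 116 x -2.0 25.0 y -21.0 21.0
collet frame
-40 152 x 13.0 19.0 y -19.0 20.0
-36 172 x -7.0 19.0 y -19.0 20.0
-32 164 x 1.0 19.0 y -18.0 19.0
-28 123 x 13.0 19.0 y -18.0 19.0
-24 158 x -15.0 19.0 y -18.0 19.0
-20 412 x -9.0 19.0 y -18.0 19.0
-16 354 x -9.0 19.0 y -17.0 19.0
-12 247 x -8.0 19.0 y -16.0 17.0
-8 206 x -8.0 19.0 y -15.0 14.0
-4 139 x -8.0 11.0 y -9.0 10.0
0 159 x -8.0 11.0 y -9.0 10.0
4 96 x -8.0 12.0 y -9.0 10.0
8 74 x 6.0 12.0 y -9.0 10.0
12 413 x -28.0 30.0 y -45.0 45.0
16 5738 x -30.0 30.0 y -45.0 45.0
```

>>> arm_command(motion=[{"offset":[0.005,0,-0.05],"spin":0},{"offset":[0.006,0,-0.05],"spin":0},{"offset":[0,0,0],"spin":0},{"offset":[0,0,0],"spin":0}], jaw=0.07)

```text
time_s: 13.12
ee_pos: [445.4, -105.9, 144.8]
ee_rot: [-179.9, -0.0, 95.9]
force: [0.4, -0.7, 0.2]
gripper_width: 52.4
gripper_force: 0.0
```

```bash
cat >> h.py <<'E'
def vee(Q,x=446,y=-116):
    for z0 in (4,20,33):
        m=(np.hypot(Q[...,0]-x,Q[...,1]-y)<42)&(Q[...,2]>z0)&(Q[...,2]<45); o=Q[m]; print(z0,len(o),cv2.minAreaRect(o[:,:2].astype(np.float32)),np.percentile(o[:,2],[50,98]).round(1))
E
python3 - <<'E'
from h import *
p,d,T,Q=look("w9",[]); vee(Q)
for uv in [(0,0)]: pass
s=env.state(); print(s["ee_pos"],s["ee_rot"],s["time_s"])
E
```

```text
tcp [ 445.4 -105.9  144.8]
4 2282 ((446.7671203613281, -116.18718719482422), (42.17532730102539, 49.580039978027344), 5.21284818649292) [29.8 37.4]
20 2023 ((446.7671203613281, -116.18718719482422), (42.17532730102539, 49.580039978027344), 5.21284818649292) [31.2 37.4]
33 828 ((446.8329772949219, -116.36354064941406), (41.506351470947266, 49.02810287475586), 6.042252063751221) [36.  37.7]
[ 445.01481355 -105.81662595  144.25794603] [-1.79833894e+02 -6.35213061e-02  9.58395231e+01] 13.175
```

>>> arm_command(motion=[{"offset":[-0.0104,0.0007,0.04],"spin":0},{"offset":[0,0,0.045],"spin":0},{"offset":[0,0,0.035],"spin":0},{"offset":[0,0,0.01],"spin":0},{"offset":[0,0,0],"spin":0}], jaw=0.07)

```text
time_s: 13.8
ee_pos: [447.4, -116.2, 15.0]
ee_rot: [-179.9, -0.1, 95.8]
force: [0.0, -0.7, 0.4]
gripper_width: 70.0
gripper_force: 0.0
```

>>> arm_command(motion=[{"offset":[0,0,0.006],"spin":0},{"offset":[0,0,0.002],"spin":0},{"offset":[0,0,0],"spin":0}])

```text
time_s: 14.18
ee_pos: [448.2, -116.3, 8.2]
ee_rot: [179.9, 0.0, 95.8]
force: [1.1, 0.4, 0.0]
gripper_width: 69.7
gripper_force: 0.0
```

>>> arm_command(motion=[{"offset":[0,0,0],"spin":0},{"offset":[0,0,0],"spin":0},{"offset":[0,0,0],"spin":0},{"offset":[0,0,0],"spin":0},{"offset":[0,0,0],"spin":0}], jaw=0.03)

```text
time_s: 14.8
ee_pos: [447.3, -116.3, 7.8]
ee_rot: [-179.9, -0.0, 95.9]
force: [-2.9, -0.7, 4.3]
gripper_width: 41.7
gripper_force: 45.0
```

>>> arm_command(motion=[{"offset":[0,0,-0.01],"spin":0},{"offset":[0,0,-0.04],"spin":0},{"offset":[0,0,-0.05],"spin":0},{"offset":[0,0,-0.03],"spin":0},{"offset":[0,0,0],"spin":0}])

```text
time_s: 15.42
ee_pos: [449.7, -116.6, 139.8]
ee_rot: [179.7, 0.1, 95.8]
force: [0.7, 0.4, -4.0]
gripper_width: 41.6
gripper_force: 45.0
```

```bash
python3 - <<'E'
from h import *
s=env.state(); print(s["gripper_width"],s["gripper_force"],s["force"])
plan(482,280,130,174,.05)
E
```

```text
41.58389900924399 44.99643229006324 [ 0.65423223  0.35413628 -4.02017461]
j [-16.   11.6 109.7   0.   58.3 -21.8] p [ 449.7 -116.6  139.8] rot [1.797e+02 1.000e-01 9.580e+01] t 15.43 n 10
[{"offset": [0.039, 0.007, 0.001], "spin": -0.136}, {"offset": [0.038, 0.013, 0.001], "spin": -0.136}, {"offset": [0.036, 0.017, 0.001], "spin": -0.137}, {"offset": [0.033, 0.022, 0.001], "spin": -0.136}, {"offset": [0.03, 0.027, 0.001], "spin": -0.137}]
[{"offset": [0.026, 0.03, 0.001], "spin": -0.136}, {"offset": [0.021, 0.033, 0.001], "spin": -0.137}, {"offset": [0.017, 0.036, 0.001], "spin": -0.136}, {"offset": [0.011, 0.038, 0.001], "spin": -0.137}, {"offset": [0.0061, 0.0397, 0.0008], "spin": -0.136}]
```

>>> arm_command(motion=[{"offset":[0.039,0.007,0.001],"spin":-0.136},{"offset":[0.038,0.013,0.001],"spin":-0.136},{"offset":[0.036,0.017,0.001],"spin":-0.137},{"offset":[0.033,0.022,0.001],"spin":-0.136},{"offset":[0.03,0.027,0.001],"spin":-0.137}])

```text
time_s: 16.05
ee_pos: [462.5, 83.9, 130.6]
ee_rot: [-179.8, -0.1, 135.2]
force: [0.1, -0.3, -3.4]
gripper_width: 41.5
gripper_force: 45.0
```

>>> arm_command(motion=[{"offset":[0.026,0.03,0.001],"spin":-0.136},{"offset":[0.021,0.033,0.001],"spin":-0.137},{"offset":[0.017,0.036,0.001],"spin":-0.136},{"offset":[0.011,0.038,0.001],"spin":-0.137},{"offset":[0.006,0.04,0.001],"spin":-0.136}])

```text
time_s: 16.68
ee_pos: [479.1, 281.4, 125.2]
ee_rot: [-179.9, -0.2, 174.3]
force: [-0.1, 0.3, -4.5]
gripper_width: 41.7
gripper_force: 45.0
```

>>> arm_command(motion=[{"offset":[0,0,0.03],"spin":0},{"offset":[0,0,0.03],"spin":0},{"offset":[0,0,0],"spin":0},{"offset":[0,0,0],"spin":0},{"offset":[0,0,0],"spin":0}])

```text
time_s: 17.3
ee_pos: [481.2, 280.9, 68.8]
ee_rot: [179.9, 0.1, 174.0]
force: [0.2, 0.7, -3.7]
gripper_width: 41.8
gripper_force: 45.0
```

```bash
python3 - <<'E'
from h import *
plan(482,280,25,174,.05)
E
```

```text
j [ 29.1  23.8 103.3   0.   52.8 -54.9] p [481.2 280.9  68.8] rot [1.799e+02 1.000e-01 1.740e+02] t 17.3 n 1
[{"offset": [-0.0009, -0.0008, 0.0438], "spin": -0.0}]
```

>>> arm_command(motion=[{"offset":[-0.001,-0.001,0.025],"spin":0},{"offset":[0,0,0.018],"spin":0},{"offset":[0,0,0.007],"spin":0},{"offset":[0,0,0],"spin":0},{"offset":[0,0,0],"spin":0}])

```text
time_s: 17.92
ee_pos: [482.0, 279.9, 18.8]
ee_rot: [179.9, 0.1, 174.0]
force: [-0.2, 0.1, -3.6]
gripper_width: 41.8
gripper_force: 45.0
```

>>> arm_command(motion=[{"offset":[0,0,0.002],"spin":0},{"offset":[0,0,0],"spin":0}])

```text
time_s: 18.18
ee_pos: [481.3, 279.6, 16.0]
ee_rot: [180.0, 0.0, 174.0]
force: [0.0, 0.2, -4.5]
gripper_width: 41.7
gripper_force: 45.0
```

>>> arm_command(motion=[{"offset":[0,0,0.0018],"spin":0},{"offset":[0,0,0],"spin":0}])

```text
time_s: 18.42
ee_pos: [481.1, 279.5, 13.8]
ee_rot: [-180.0, -0.0, 174.0]
force: [-0.2, 0.5, -4.7]
gripper_width: 41.4
gripper_force: 45.0
```

>>> arm_command(motion=[{"offset":[0,0,0.001],"spin":0},{"offset":[0,0,0],"spin":0}])

```text
time_s: 18.68
ee_pos: [481.3, 279.6, 13.3]
ee_rot: [180.0, 0.0, 174.0]
force: [-0.2, 0.1, 0.2]
gripper_width: 41.7
gripper_force: 45.0
```

>>> arm_command(motion=[{"offset":[0,0,0],"spin":0},{"offset":[0,0,0],"spin":0},{"offset":[0,0,0],"spin":0}], jaw=0.05)

```text
time_s: 19.05
ee_pos: [481.4, 279.7, 13.1]
ee_rot: [180.0, 0.0, 174.0]
force: [-0.0, 0.3, -0.1]
gripper_width: 50.1
gripper_force: 0.0
```

>>> arm_command(motion=[{"offset":[0,0,-0.03],"spin":0},{"offset":[0,0,-0.05],"spin":0},{"offset":[0,0,-0.05],"spin":0},{"offset":[0,0,0],"spin":0},{"offset":[0,0,0],"spin":0}])

```text
time_s: 19.68
ee_pos: [480.6, 279.2, 142.4]
ee_rot: [-180.0, -0.0, 174.0]
force: [-0.7, -0.4, -0.8]
gripper_width: 50.0
gripper_force: 0.0
```

```bash
python3 - <<'E'
from h import *
p,d,T,Q=look("w10",[]); vee(Q-[0,0,5.5],482,280)
plan(629.5,103.3,160,174,.055)
E
```

```text
tcp [480.6 279.2 142.4]
4 2955 ((481.6103820800781, 280.22808837890625), (79.4089584350586, 80.53723907470703), 38.6617317199707) [27.  37.1]
20 2117 ((481.3451843261719, 280.11474609375), (41.869041442871094, 48.91020965576172), 83.58556365966797) [31.  37.2]
33 890 ((481.32855224609375, 279.90277099609375), (41.58463668823242, 48.89940643310547), 83.77362060546875) [35.9 37.5]
j [ 29.   19.5  97.9   0.   62.7 -55. ] p [480.3 279.  141.7] rot [-1.799e+02 -1.000e-01  1.740e+02] t 19.73 n 5
[{"offset": [-0.033, -0.032, -0.004], "spin": -0.0}, {"offset": [-0.033, -0.032, -0.004], "spin": -0.0}, {"offset": [-0.034, -0.032, -0.003], "spin": -0.0}, {"offset": [-0.033, -0.032, -0.004], "spin": -0.0}, {"offset": [-0.0338, -0.0311, -0.0033], "spin": -0.0}]
```

```bash
python3 - <<'E'
from h import *
plan(629.5,103.3,120,84,.055,.16)
E
```

```text
j [ 29.   19.5  97.9   0.   62.7 -55. ] p [480.3 279.  141.7] rot [-1.799e+02 -1.000e-01  1.740e+02] t 19.73 n 10
[{"offset": [-0.017, -0.016, 0.002], "spin": 0.157}, {"offset": [-0.019, -0.013, 0.002], "spin": 0.157}, {"offset": [-0.021, -0.01, 0.002], "spin": 0.157}, {"offset": [-0.022, -0.007, 0.002], "spin": 0.157}, {"offset": [-0.023, -0.003, 0.002], "spin": 0.157}]
[{"offset": [-0.023, 0.001, 0.002], "spin": 0.157}, {"offset": [-0.023, 0.004, 0.002], "spin": 0.157}, {"offset": [-0.022, 0.007, 0.003], "spin": 0.157}, {"offset": [-0.02, 0.011, 0.002], "spin": 0.157}, {"offset": [-0.0177, 0.0136, 0.0027], "spin": 0.158}]
```

>>> arm_command(motion=[{"offset":[-0.017,-0.016,0.002],"spin":0.157},{"offset":[-0.019,-0.013,0.002],"spin":0.157},{"offset":[-0.021,-0.01,0.002],"spin":0.157},{"offset":[-0.022,-0.007,0.002],"spin":0.157},{"offset":[-0.023,-0.003,0.002],"spin":0.157}], jaw=0.07, newtons=12)

```text
time_s: 20.35
ee_pos: [555.6, 190.3, 130.8]
ee_rot: [-179.8, -0.1, 128.7]
force: [0.4, 0.3, -0.1]
gripper_width: 70.3
gripper_force: 0.0
```

>>> arm_command(motion=[{"offset":[-0.023,0.001,0.002],"spin":0.157},{"offset":[-0.023,0.004,0.002],"spin":0.157},{"offset":[-0.022,0.007,0.003],"spin":0.157},{"offset":[-0.02,0.011,0.002],"spin":0.157},{"offset":[-0.018,0.014,0.003],"spin":0.158}])

```text
time_s: 20.98
ee_pos: [630.2, 102.7, 118.6]
ee_rot: [-179.8, 0.1, 83.7]
force: [-0.0, -0.5, 0.0]
gripper_width: 70.1
gripper_force: 0.0
```

>>> arm_command(motion=[{"offset":[0,0,0],"spin":0},{"offset":[0,0,0],"spin":0}])

```text
time_s: 21.22
ee_pos: [629.7, 103.9, 119.7]
ee_rot: [-179.8, 0.0, 84.1]
force: [-0.4, 0.5, 0.2]
gripper_width: 70.3
gripper_force: 0.0
```

```bash
python3 - <<'E'
from h import *
look("w11",[(629.5,103.3,32,8),(629.5,103.3,32,18)],40)
plan(629.5,103.3,6,84)
E
```

```text
tcp [629.7 103.9 119.7]
1554 [629.3 105.7  20.6] [608.2  82.8   8.2] [650.  124.7  24.5] mid [629.1 103.7  16.3] circ [629.1 103.8]
1433 [629.2 104.8  21.1] [608.7  82.8  18. ] [650.  124.5  24.5] mid [629.3 103.6  21.2] circ [629. 104.]
j [ 8.3 27.6 88.   0.  64.5 14.2] p [629.8 104.1 120.2] rot [-179.9    0.    84.1] t 21.27 n 3
[{"offset": [-0.0, -0.0, 0.038], "spin": 0.001}, {"offset": [-0.0, -0.0, 0.038], "spin": 0.0}, {"offset": [-0.0008, -0.0002, 0.0382], "spin": 0.001}]
```

Well centred; descend to TCP z 6 and close.

>>> arm_command(motion=[{"offset":[0,-0.0005,0.045],"spin":0},{"offset":[0,0,0.04],"spin":0},{"offset":[0,0,0.021],"spin":0},{"offset":[0,0,0.008],"spin":0},{"offset":[0,0,0],"spin":0}])

```text
time_s: 21.9
ee_pos: [630.2, 104.1, 7.1]
ee_rot: [-180.0, -0.0, 84.0]
force: [-0.6, -0.7, 0.8]
gripper_width: 70.0
gripper_force: 0.0
```

>>> arm_command(motion=[{"offset":[0,0,0],"spin":0},{"offset":[0,0,0],"spin":0},{"offset":[0,0,0],"spin":0},{"offset":[0,0,0],"spin":0},{"offset":[0,0,0],"spin":0}], jaw=0.03)

```text
time_s: 22.52
ee_pos: [630.5, 103.6, 7.5]
ee_rot: [180.0, -0.0, 84.0]
force: [-1.2, 0.2, 4.7]
gripper_width: 41.5
gripper_force: 12.0
```

>>> arm_command(motion=[{"offset":[0,0,-0.01],"spin":0},{"offset":[0,0,-0.04],"spin":0},{"offset":[0,0,-0.05],"spin":0},{"offset":[0,0,-0.03],"spin":0},{"offset":[0,0,0],"spin":0}])

```text
time_s: 23.15
ee_pos: [632.0, 103.9, 140.1]
ee_rot: [179.6, -0.1, 84.0]
force: [-0.2, 0.2, -0.1]
gripper_width: 41.5
gripper_force: 12.0
```

```bash
python3 - <<'E'
from h import *
s=env.state(); print(s["gripper_width"],s["gripper_force"])
plan(492,359.3,100,84,.055)
E
```

```text
41.505879198896146 11.99996754527092
j [ 8.3 26.6 86.6  0.  66.4 14.3] p [632.  103.9 140.1] rot [ 1.796e+02 -1.000e-01  8.400e+01] t 23.15 n 6
[{"offset": [0.04, -0.028, 0.007], "spin": -0.0}, {"offset": [0.04, -0.028, 0.007], "spin": -0.0}, {"offset": [0.04, -0.027, 0.007], "spin": -0.0}, {"offset": [0.04, -0.028, 0.006], "spin": -0.0}, {"offset": [0.04, -0.027, 0.007], "spin": -0.0}]
[{"offset": [0.0394, -0.028, 0.0061], "spin": -0.0}]
```

>>> arm_command(motion=[{"offset":[0.04,-0.028,0],"spin":0},{"offset":[0.04,-0.028,0],"spin":0},{"offset":[0.04,-0.027,0],"spin":0},{"offset":[0.04,-0.028,0],"spin":0},{"offset":[0.04,-0.027,0.01],"spin":0}])

```text
time_s: 23.78
ee_pos: [512.8, 318.0, 125.8]
ee_rot: [-180.0, 0.0, 84.0]
force: [0.1, -0.0, -0.5]
gripper_width: 41.3
gripper_force: 12.0
```

>>> arm_command(motion=[{"offset":[0.039,-0.028,0.03],"spin":0},{"offset":[0,0,0.03],"spin":0},{"offset":[0,0,0],"spin":0},{"offset":[0,0,0],"spin":0},{"offset":[0,0,0],"spin":0}])

```text
time_s: 24.4
ee_pos: [491.3, 358.6, 68.1]
ee_rot: [179.9, -0.1, 83.9]
force: [0.3, 0.6, -0.6]
gripper_width: 41.0
gripper_force: 12.0
```

```bash
python3 - <<'E'
from h import *
plan(492,359.3,19,84,.1)
E
```

```text
j [35.  27.8 96.2  0.  55.9 41.1] p [491.3 358.6  68.1] rot [ 1.799e+02 -1.000e-01  8.390e+01] t 24.4 n 1
[{"offset": [0.0008, 0.0006, 0.0491], "spin": -0.001}]
```

>>> arm_command(motion=[{"offset":[0.001,0.0005,0.03],"spin":0},{"offset":[0,0,0.015],"spin":0},{"offset":[0,0,0.005],"spin":0},{"offset":[0,0,0],"spin":0},{"offset":[0,0,0],"spin":0}])

```text
time_s: 25.02
ee_pos: [491.5, 360.0, 17.8]
ee_rot: [179.9, -0.1, 84.0]
force: [0.1, 0.5, -0.6]
gripper_width: 41.2
gripper_force: 12.0
```

>>> arm_command(motion=[{"offset":[0,0,0.0025],"spin":0},{"offset":[0,0,0],"spin":0},{"offset":[0,0,0],"spin":0}])

```text
time_s: 25.4
ee_pos: [490.9, 359.7, 14.5]
ee_rot: [180.0, -0.0, 84.0]
force: [0.2, -0.4, -0.5]
gripper_width: 41.7
gripper_force: 12.0
```

>>> arm_command(motion=[{"offset":[0,0,0.001],"spin":0},{"offset":[0,0,0],"spin":0},{"offset":[0,0,0],"spin":0}])

```text
time_s: 25.78
ee_pos: [490.9, 359.6, 13.4]
ee_rot: [180.0, -0.0, 84.0]
force: [0.1, 0.3, -0.3]
gripper_width: 41.5
gripper_force: 12.0
```

>>> arm_command(motion=[{"offset":[0,0,0.001],"spin":0},{"offset":[0,0,0],"spin":0},{"offset":[0,0,0],"spin":0}])

```text
time_s: 26.15
ee_pos: [491.0, 359.7, 13.0]
ee_rot: [180.0, -0.0, 84.0]
force: [-0.9, -0.1, 6.2]
gripper_width: 41.4
gripper_force: 12.0
```

>>> arm_command(motion=[{"offset":[0,0,0],"spin":0},{"offset":[0,0,0],"spin":0},{"offset":[0,0,0],"spin":0}], jaw=0.05)

```text
time_s: 26.52
ee_pos: [490.7, 359.5, 12.1]
ee_rot: [-180.0, 0.0, 84.0]
force: [-0.3, -0.5, 0.6]
gripper_width: 49.8
gripper_force: 0.0
```

>>> arm_command(motion=[{"offset":[0,0,-0.03],"spin":0},{"offset":[0,0,-0.05],"spin":0},{"offset":[0,0,-0.05],"spin":0},{"offset":[0,0,0],"spin":0},{"offset":[0,0,0],"spin":0}])

```text
time_s: 27.15
ee_pos: [490.3, 359.2, 141.7]
ee_rot: [-179.9, 0.0, 84.0]
force: [-0.2, 0.2, -0.8]
gripper_width: 49.8
gripper_force: 0.0
```

```bash
python3 - <<'E'
from h import *
look("w12",[(491,360,27,17)],60)
plan(457,58,160,84,.055)
E
```

```text
tcp [490.3 359.2 141.7]
1385 [491.4 361.4  26.3] [470.  339.8  17.4] [512.1 380.7  30.2] mid [491.  360.3  23.8] circ [491.1 359.7]
j [35.1 24.  90.9  0.  65.3 41.2] p [490.  358.9 140.9] rot [-1.799e+02  1.000e-01  8.400e+01] t 27.2 n 6
[{"offset": [-0.05, -0.0, -0.003], "spin": -0.0}, {"offset": [-0.051, -0.0, -0.003], "spin": -0.0}, {"offset": [-0.05, -0.0, -0.003], "spin": -0.0}, {"offset": [-0.051, -0.0, -0.003], "spin": -0.0}, {"offset": [-0.05, -0.001, -0.004], "spin": -0.0}]
[{"offset": [-0.0507, -0.0002, -0.0031], "spin": -0.0}]
```

Red cap sits flat at (491, 360). On to the jar.

>>> arm_command(motion=[{"offset":[-0.05,0,-0.004],"spin":0},{"offset":[-0.051,0,-0.004],"spin":0},{"offset":[-0.05,0,-0.004],"spin":0},{"offset":[-0.051,0,-0.004],"spin":0},{"offset":[-0.05,0,-0.004],"spin":0}], jaw=0.075, newtons=25)

```text
time_s: 27.82
ee_pos: [463.0, 107.2, 160.8]
ee_rot: [-179.8, 0.1, 84.0]
force: [-0.2, -0.1, -0.1]
gripper_width: 75.1
gripper_force: 0.0
```

>>> arm_command(motion=[{"offset":[-0.051,0,0],"spin":0},{"offset":[0,0,0],"spin":0},{"offset":[0,0,0],"spin":0},{"offset":[0,0,0],"spin":0}])

```text
time_s: 28.32
ee_pos: [459.0, 59.3, 161.8]
ee_rot: [-179.9, -0.0, 84.1]
force: [0.2, -0.2, 0.2]
gripper_width: 75.0
gripper_force: 0.0
```

```bash
python3 - <<'E'
from h import *
p,d,T,Q=look("w13",[(457,58,38,20),(457,58,38,58),(532,68,22,8),(457,-35,32,12)],90)
cv2.imwrite("pics/c13.png",p[100:300,200:440])
plan(457,58,80,84)
E
```

```text
tcp [459.   59.3 161.8]
2721 [456.9  62.3  63. ] [429.7  32.6  20.4] [483.   84.8  68.8] mid [456.4  58.7  44.6] circ [456.5  58.4]
2393 [456.5  59.9  66.3] [429.7  32.6  58.1] [483.   84.8  68.8] mid [456.4  58.7  63.4] circ [456.5  58.4]
267 [531.3  70.7  22.4] [523.   59.6   8.4] [540.7  78.8  36. ] mid [531.9  69.2  22.2] circ [532.7  69.7]
898 [456.8 -31.   21.1] [436.  -52.9  12.3] [476.7 -13.2  24.5] mid [456.4 -33.1  18.4] circ [456.3 -34.4]
j [  5.9  10.4 107.7   0.   62.   11.8] p [459.1  59.3 162. ] rot [-180.    -0.    84.1] t 28.38 n 2
[{"offset": [-0.001, -0.001, 0.041], "spin": 0.001}, {"offset": [-0.0005, -0.0009, 0.041], "spin": 0.0}]
```

View pics/c13.png

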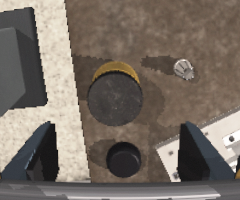

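>>> arm_command(motion=[{"offset":[-0.001,-0.0025,0.045],"spin":0},{"offset":[0,0,0.02],"spin":0},{"offset":[0,0,0.045],"spin":0},{"offset":[0,0,0.03],"spin":0},{"offset":[0,0,0],"spin":0}])

```text
time_s: 29.0
ee_pos: [454.7, 58.2, 20.7]
ee_rot: [-179.7, 0.1, 84.1]
force: [-1.1, 0.2, -0.6]
gripper_width: 74.9
gripper_force: 0.0
```

>>> arm_command(motion=[{"offset":[0,0,0],"spin":0},{"offset":[0,0,0],"spin":0},{"offset":[0,0,0],"spin":0},{"offset":[0,0,0],"spin":0},{"offset":[0,0,0],"spin":0}], jaw=0.04)

```text
time_s: 29.62
ee_pos: [457.3, 57.7, 23.5]
ee_rot: [179.9, -0.0, 84.0]
force: [-0.9, -0.1, 6.5]
gripper_width: 52.3
gripper_force: 25.0
```

>>> arm_command(motion=[{"offset":[0,0,-0.01],"spin":0},{"offset":[0,0,-0.04],"spin":0},{"offset":[0,0,-0.04],"spin":0},{"offset":[0,0,0],"spin":0},{"offset":[0,0,0],"spin":0}])

```text
time_s: 30.25
ee_pos: [455.8, 57.4, 112.1]
ee_rot: [-179.9, 0.0, 84.0]
force: [-0.5, 0.1, -0.5]
gripper_width: 52.4
gripper_force: 25.0
```

```bash
python3 - <<'E'
from h import *
s=env.state(); print(s["gripper_width"],s["gripper_force"],s["force"])
plan(474,200.6,100,84,.05)
E
```

```text
52.36156594286127 24.99988943338394 [-0.45263333  0.1353178  -0.48433686]
j [  5.7  13.1 112.3   0.   54.6  11.8] p [455.8  57.4 112.1] rot [-179.9    0.    84. ] t 30.25 n 3
[{"offset": [0.048, 0.001, 0.004], "spin": -0.0}, {"offset": [0.048, 0.001, 0.004], "spin": -0.0}, {"offset": [0.0483, 0.0011, 0.0041], "spin": -0.0}]
```

>>> arm_command(motion=[{"offset":[0.048,0.001,0],"spin":0},{"offset":[0.048,0.001,0],"spin":0},{"offset":[0.048,0.001,0.02],"spin":0},{"offset":[0,0,0.03],"spin":0},{"offset":[0,0,0],"spin":0}])

```text
time_s: 30.88
ee_pos: [471.5, 199.7, 59.1]
ee_rot: [-179.5, 0.2, 84.0]
force: [0.1, -0.3, -1.3]
gripper_width: 52.4
gripper_force: 25.0
```

>>> arm_command(motion=[{"offset":[0,0,0],"spin":0},{"offset":[0,0,0],"spin":0}])

```text
time_s: 31.12
ee_pos: [475.2, 200.1, 63.4]
ee_rot: [179.9, -0.0, 83.9]
force: [-0.0, 0.3, -0.4]
gripper_width: 52.7
gripper_force: 25.0
```

```bash
python3 - <<'E'
from h import *
plan(474,200.6,34,84,.1)
E
```

```text
j [ 21.6  21.  109.1   0.   49.9  27.6] p [475.2 200.1  63.4] rot [179.9  -0.   83.9] t 31.12 n 1
[{"offset": [0.0003, -0.0013, 0.0294], "spin": -0.001}]
```

>>> arm_command(motion=[{"offset":[0.0005,-0.0005,0.018],"spin":0},{"offset":[0,0,0.01],"spin":0},{"offset":[0,0,0.002],"spin":0},{"offset":[0,0,0],"spin":0},{"offset":[0,0,0],"spin":0}])

```text
time_s: 31.75
ee_pos: [474.6, 201.1, 33.0]
ee_rot: [179.9, -0.0, 84.0]
force: [1.4, 0.3, 0.2]
gripper_width: 52.3
gripper_force: 25.0
```

>>> arm_command(motion=[{"offset":[0,0,0.002],"spin":0},{"offset":[0,0,0],"spin":0},{"offset":[0,0,0],"spin":0}])

```text
time_s: 32.12
ee_pos: [474.1, 201.0, 30.5]
ee_rot: [180.0, -0.0, 84.0]
force: [-0.9, 0.4, -0.8]
gripper_width: 52.1
gripper_force: 25.0
```

>>> arm_command(motion=[{"offset":[0,0,0.001],"spin":0},{"offset":[0,0,0],"spin":0},{"offset":[0,0,0],"spin":0}])

```text
time_s: 32.5
ee_pos: [474.2, 201.0, 29.5]
ee_rot: [180.0, -0.0, 84.0]
force: [-0.2, -0.2, -1.0]
gripper_width: 52.3
gripper_force: 25.0
```

>>> arm_command(motion=[{"offset":[0,0,0.001],"spin":0},{"offset":[0,0,0],"spin":0},{"offset":[0,0,0],"spin":0}])

```text
time_s: 32.88
ee_pos: [474.2, 201.2, 29.1]
ee_rot: [180.0, -0.0, 84.0]
force: [-2.1, 0.1, 6.0]
gripper_width: 52.2
gripper_force: 25.0
```

>>> arm_command(motion=[{"offset":[0,0,0.0005],"spin":0},{"offset":[0,0,0],"spin":0},{"offset":[0,0,0],"spin":0}])

```text
time_s: 33.25
ee_pos: [474.2, 201.2, 29.0]
ee_rot: [180.0, -0.0, 84.0]
force: [-2.9, 0.2, 9.2]
gripper_width: 52.4
gripper_force: 25.0
```

Contact. Release, rise and verify.

>>> arm_command(motion=[{"offset":[0,0,0],"spin":0},{"offset":[0,0,0],"spin":0},{"offset":[0,0,0],"spin":0},{"offset":[0,0,0],"spin":0}], jaw=0.07)

```text
time_s: 33.75
ee_pos: [474.1, 201.0, 27.8]
ee_rot: [-180.0, 0.0, 84.0]
force: [-0.1, 0.7, 0.2]
gripper_width: 69.9
gripper_force: 0.0
```

>>> arm_command(motion=[{"offset":[0,0,-0.03],"spin":0},{"offset":[0,0,-0.05],"spin":0},{"offset":[0,0,-0.05],"spin":0},{"offset":[0,0,-0.05],"spin":0},{"offset":[0,0,0],"spin":0}])

```text
time_s: 34.38
ee_pos: [476.5, 201.9, 212.1]
ee_rot: [179.5, -0.3, 84.0]
force: [0.5, -0.3, -0.6]
gripper_width: 70.2
gripper_force: 0.0
```

>>> arm_command(motion=[{"offset":[-0.05,0,0],"spin":0},{"offset":[-0.05,0,0],"spin":0},{"offset":[0,0,0],"spin":0},{"offset":[0,0,0],"spin":0}])

```text
time_s: 34.88
ee_pos: [463.4, 101.7, 207.2]
ee_rot: [-179.9, -0.0, 83.9]
force: [0.4, 0.1, -0.5]
gripper_width: 70.2
gripper_force: 0.0
```

```bash
python3 - <<'E'
from h import *
p,d,T,Q=look("w14",[(474,201,35,20),(474,201,35,63),(491,360,27,17),(500,440,25,20),(532,69,22,8),(456,-34,32,12)],100)
s,_=env.grab_frame("side"); t,_=env.grab_frame("top")
a=cv2.resize(s[120:270,200:440],(400,250)); b=cv2.resize(t[140:265,200:440],(400,250)); e=cv2.resize(p,(800,500))[:300]
cv2.imwrite("pics/c14.png",np.vstack([np.hstack([a,b]),e]))
E
```

```text
tcp [463.4 101.7 207.2]
2080 [473.1 201.3  71.9] [447.1 175.1  68.4] [499.8 227.3  74.6] mid [473.5 201.2  71.5] circ [473.4 201.5]
2080 [473.1 201.3  71.9] [447.1 175.1  68.4] [499.8 227.3  74.6] mid [473.5 201.2  71.5] circ [473.4 201.5]
216 [532.   71.3  22.2] [523.7  62.5   8.6] [541.8  79.2  35.4] mid [532.7  70.8  22. ] circ [532.9  70.2]
597 [456.9 -29.6  21.1] [435.5 -48.9  12.1] [476.6 -14.1  24.7] mid [456.  -31.5  18.4] circ [456.4 -34.6]
```

View pics/c14.png

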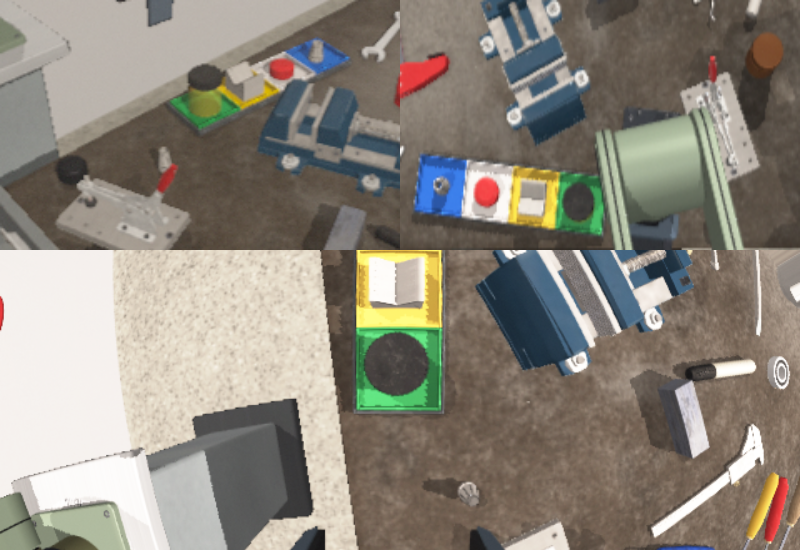

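All four parts stand upright in their bins. The slim collet and the black cap have not moved.

```bash
python3 -c "
from h import *
print(env.job_done())"
```

```text
the job is handed in; nothing more can be done
None
```

The kit is made up and handed in at about 35 s: the big collet is in blue, the V-block in yellow, the red cap in white and the jar in green, all upright and flat, with the slim collet and black cap not moved. The first grip on the V-block slipped off (the real fingertips sit about 19 mm higher than specified) and did not shift the block; the second grip held.

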